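Pack painted tiles in the stacking rack and close it

TASK

Pack the painted tiles away in the wooden corner-post rack: first the dark wooden block flat on the pocket floor, then every painted tile on the table, lying flat one on another in any order, then the cork pad on top of them. Close the rack with the pale lid board, flat on the four posts with its edges flush with them, and stand the steel weight in the middle of the lid, centred on its circle. Leave the cup, jar, palette, marker and eraser where they are.

Things in the scene. Friction and masses are not known exactly. Their poses are not given: they have to be found in the camera images.
- rack: wooden rack fixed to the table: dark base 115 x 79 x 10 mm, an L-shaped pale post at each corner. Pocket between the posts 93 (x) by 57 (y) mm; post walls 5 thick, 66 tall above the pocket floor (tops 76 above the table); outer outline 103 x 67. Open between posts: 61 mm along each long side (fingers pass there), 29 at each short end. Origin: centre of its underside; x along the pocket, z up.
- rack_floor (a point): centre of the rack's pocket floor, 10 mm above the table, axes as the rack
- block: dark wooden bottom block, 88 x 52 x 24 mm, about 0.1 kg. Origin: centre of its underside; x along its length, y across, z up. Loose, starts lying flat on the table.
- tile_blue: white ceramic tile painted blue on its upper face, 88 x 52 x 8 mm, 85 g; may be absent. Origin: centre of its underside; x along its length, y across, z up. Loose, starts lying flat on the table.
- tile_red: white ceramic tile painted red on its upper face, 88 x 52 x 8 mm, 85 g; may be absent. Origin: centre of its underside; x along its length, y across, z up. Loose, starts lying flat on the table.
- tile_green: white ceramic tile painted green on its upper face, 88 x 52 x 8 mm, 85 g; may be absent. Origin: centre of its underside; x along its length, y across, z up. Loose, starts lying flat on the table.
- tile_yellow: white ceramic tile painted yellow on its upper face, 88 x 52 x 8 mm, 85 g; may be absent. Origin: centre of its underside; x along its length, y across, z up. Loose, starts lying flat on the table.
- pad: brown cork pad, rigid, 88 x 52 x 8 mm, 30 g. Origin: centre of its underside; x along its length, y across, z up. Loose, starts lying flat on the table.
- lid: pale wooden lid board with an orange circle drawn round its middle, 103 x 67 x 10 mm, about 70 g; it rests on the tops of the four posts, its outline equal to theirs, and does not touch the stack inside. Origin: centre of its underside; x along its length, y across, z up. Loose, starts lying flat on the table.
- weight: dark steel disc weight, diameter 58, height 30 mm, 0.28 to 0.52 kg. Origin: centre of its underside, z up. Loose, starts on the table.
- cup: blue coffee cup, rim diameter 92, 60 high mm; a bystander, loose. Origin: centre of its underside
- jar: green ribbed water jar with brushes in it, diameter 97, 100 high (brushes to 200) mm; a bystander, loose. Origin: centre of its underside
- palette: black round paint palette, diameter 140, 10 high mm; a bystander, loose. Origin: centre of its underside
- marker: white marker pen, 125 x 14 x 14 mm; a bystander, loose. Origin: centre of its underside
- eraser: white and blue eraser, 60 x 24 x 14 mm; a bystander, loose. Origin: centre of its underside
There are look-alikes about, which are no part of the job. Leave any orange or pink look-alike of the rack alone. Leave any purple or turquoise look-alike of the lid alone.

How it is judged:
On the way, in this order (a step that is already met when the one before it is completed fails the run):
1. the block lies flat on the pocket floor (horizontal distance between block and rack_floor below 0.006 m and angle between the x axis of block and the x axis of rack, either way round below 0.1 rad and angle between block's own z axis and vertical below 0.05 rad and z of block in the frame of rack_floor between -0.003 and 0.003 m), for 0.2 s.
2. every painted tile lies flat in the pocket above the block (all of step 1 and horizontal distance between each of tile_blue, tile_red, tile_green, tile_yellow and rack_floor below 0.006 m and angle between the x axis of each of tile_blue, tile_red, tile_green, tile_yellow and the x axis of rack, either way round below 0.1 rad and angle between each of tile_blue, tile_red, tile_green, tile_yellow's own z axis and vertical below 0.05 rad and z of tile_blue in the frame of rack_floor between 0.021 and 0.051 m and z of tile_red in the frame of rack_floor between 0.021 and 0.051 m and z of tile_green in the frame of rack_floor between 0.021 and 0.051 m and z of tile_yellow in the frame of rack_floor between 0.021 and 0.051 m), for 0.2 s.
3. the cork pad lies on the tiles (horizontal distance between pad and rack_floor below 0.006 m and angle between the x axis of pad and the x axis of rack, either way round below 0.1 rad and angle between pad's own z axis and vertical below 0.05 rad and z of pad in the frame of rack_floor between 0.037 and 0.059 m and z of pad in the frame of tile_blue above 0.005 m and z of pad in the frame of tile_red above 0.005 m and z of pad in the frame of tile_green above 0.005 m and z of pad in the frame of tile_yellow above 0.005 m), for 0.2 s.
4. the lid lies flush on the posts (horizontal distance between lid and rack_floor below 0.004 m and angle between the x axis of lid and the x axis of rack, either way round below 0.07 rad and angle between lid's own z axis and vertical below 0.03 rad and z of lid in the frame of rack_floor between 0.063 and 0.069 m), for 0.2 s.
5. the weight stands in the middle of the lid (horizontal distance between weight and lid below 0.006 m and z of weight in the frame of lid between 0.007 and 0.013 m and angle between weight's own z axis and vertical below 0.05 rad), for 0.2 s.
At the end, for the whole second after the job is handed in: Block on the pocket floor, all tiles on it, cork pad on top, each flat, within 6 mm and 0.1 rad of the pocket; lid flat on the posts within 4 mm and 0.07 rad; weight on the lid within 6 mm of its centre; all released and at rest (all of step 2 and all of step 3 and all of step 4 and all of step 5 and linear speed of each of block, tile_blue, tile_red, tile_green, tile_yellow, pad, lid, weight below 0.01 m/s); the robot touches nothing.
It fails at once if a bystander (cup, jar, palette, marker, eraser) is pushed more than 4 cm away or the cup or jar is tipped (distance of any of cup, jar, palette, marker, eraser from where it was at the start of the episode above 0.04 m or angle between any of cup, jar's own z axis and vertical above 0.4 rad).
Of tile_blue, tile_red, tile_green, tile_yellow only 2 to 4 are there at a start; the rules pass over those that are not, and their reading is None.
At some moment in a run one of tile_blue, tile_red, tile_green, tile_yellow, pad, lid, weight may be knocked a few centimetres aside while the robot is not near it.
Once in a run the grip may slacken for a moment while it holds something.
It also fails if it takes over 210 s, if anything falls off the work surface, if the arm or the gripper's body presses on something with over 40 N, if the wrist force passes 120 N, or if a joint passes its speed limit or range.

ROBOT

A 6-joint arm with a two-finger parallel gripper is mounted at the origin on the work surface. World frame = base frame: x ahead of the robot, y to its left, z up, the work surface at z = 0. Lengths are in m, angles in rad, forces in N, time in s.
With the tool pointing down it reaches from about 0.425 to 0.95 m from the base axis. Payload 3.5 kg.
Tool frame: the origin (TCP) lies midway between the tips of the shut fingers; the grasp point (between the pads) lies 19 mm behind it; z points along the fingers, y is the line along which they close (so a half turn about z gives the same grasp; the last joint's range is limited). The gripper opens to 85 mm and grips with 20 to 120 N. Pads are 22 mm wide; open, the fingers measure 114 mm over their backs; the gripper's body (76 mm by 85 mm) begins 54 mm behind the grasp point. The pads swing forward as they close: fully open they stand 13 mm farther back than shut.
Start: joints at [1.047, 0.286, 1.577, -0, 1.279, -0.15], TCP at [0.246, 0.628, 0.201] pointing down, gripper open.
Joint ranges: [-2.77, 2.77], [-0.9, 2.22], [0.21, 2.48], [-1.53, 4.67], [0.24, 2.81], [-2.84, 2.84]. Speed limits (rad/s): [2.79, 2.79, 3.14, 3.14, 3.14, 3.14].

INTERFACE

Orientations are given as a unit quaternion [x, y, z, w].
In Python, from plant import ctrl gives the robot as it stands.
- The arm moves only by the tool move_arm, never from a script. Its argument "plan" is a list of rows, each an object of numbers: "x", "y", "z": the shift along the tool's x, y, z in m; "yaw": the turn about the tool's z in rad; "fingers": the closure, from 0 (fully open) to 1 (shut). In form: [{"x": .., "y": .., "z": .., "yaw": .., "fingers": ..}, ...]. A call has 1 to 5 rows; each row is the pose to reach, as a shift and turn from the pose commanded when the call began, along the tool's axes at that moment; what a row does not reach only later rows make up. A row lasts 1/10 s, in which the tool goes at most 50 mm and 8.59 degrees, less where a joint would pass 70% of its speed; a pose out of reach is approached as far as the arm can. A call with a gripper value outside its range is refused whole. The fingers move at their own pace and stop on an object; "force" is the grip in N (left out, the last holds). Time passes only in rows, so rows that repeat a pose let the fingers close. It gives the time, the measured TCP pose, the force, the opening and the grip force at its end, in the units of the state.
- ctrl.get_state(): the state, without advancing time (a new reading comes with each control period).
- ctrl.read_camera(name): name is "scene" or "side" or "wrist"; returns the picture (384x512x3 uint8, red, green, blue); there is no depth.
- ctrl.camera_model(name): a dict with "intrinsics" (3x3 intrinsics, pixels), "cam_to_world" (4x4, takes a point from camera to world coordinates); the wrist camera has in their place "tool_from_camera" (4x4, takes a point from camera to tool coordinates, whose origin is the TCP and whose axes are the flange's). Camera axes: x right, y up, looking along -z (the intrinsics and any distortion apply to the point x, -y, -z); pixel columns grow to the right and rows downward; lengths in m; the calibration is good to about 2 mm. A picture is of the moment at which its call begins: read the wrist's pose just before it. camera_model takes no time and is no camera call.
- ctrl.sign_off(): hands the job in; it is judged then, once.
The state is a dict: "time": time; "qpos": joint angles; "dq": joint speeds; "joint_efforts": joint torques, N m; "eef_pos": TCP position; "tcp_rot": TCP orientation; "contact_force": force on the tool from outside, world axes, zero at the start; "wrist_torque": the same for the moment, N m; "opening": opening from 0.0 (shut) to 1.0 (fully open); "finger_force": force on a finger pad.
Only numpy, scipy, OpenCV 4.12 (cv2) and the standard library are available. Lean on these libraries where they do the work, as an engineer would, in place of code of your own. Each camera call takes 0.05 s, during which the arm holds its last target. There are 200 camera calls.

## Working session

There is one attempt and no reset: what is moved stays moved. The work goes in short steps, Python scripts to look and compute and a tool call to move; the robot and the scene stay as the last step left them, time stands still between calls to the robot, and variables do not carry over. Pictures are saved under pics/ and viewed, at most 14 in all, crops included, and the job is handed in when it is done.

Besides the shell and the picture viewer there is one more tool, called after "Emit:" as name([rows], argument=value, ...), one row to a line, values as JSON. move_arm: Moves the arm, as the interface text tells. Its arguments: {"type":"object","properties":{"plan":{"type":"array"},"force":{"type":"number"}},"required":["plan"]}

```bash
ls; mkdir -p pics; python3 - <<'E'
from plant import ctrl
import cv2,numpy as np
for n in ("scene","side","wrist"):
    im=ctrl.read_camera(n); cv2.imwrite(f"pics/{n}0.png",im[:,:,::-1])
    m=ctrl.camera_model(n); print(n,{k:np.round(v,4).tolist() if not isinstance(v,str) else v for k,v in m.items()})
a=[cv2.imread(f"pics/{n}0.png") for n in ("scene","side","wrist")]
cv2.imwrite("pics/scene0b.png",cv2.resize(a[0],(800,600)))
cv2.imwrite("pics/side0b.png",cv2.resize(a[1],(800,600)))
print(ctrl.get_state())
E
```

```text
pics
scene {'intrinsics': [[478.752, 0.0, 259.8796], [0.0, 478.752, 190.7703], [0.0, 0.0, 1.0]], 'cam_to_world': [[-0.5006, -0.6447, 0.5778, 1.2257], [0.8655, -0.385, 0.3203, 0.3565], [0.016, 0.6604, 0.7507, 1.006], [0.0, 0.0, 0.0, 1.0]]}
side {'intrinsics': [[356.1581, 0.0, 254.924], [0.0, 356.1581, 200.4138], [0.0, 0.0, 1.0]], 'cam_to_world': [[-0.9661, 0.156, -0.2059, 0.2946], [-0.2583, -0.5803, 0.7723, 0.6963], [0.001, 0.7993, 0.6009, 0.642], [0.0, 0.0, 0.0, 1.0]]}
wrist {'intrinsics': [[267.7208, 0.0, 253.4676], [0.0, 267.7208, 193.1555], [0.0, 0.0, 1.0]], 'tool_from_camera': [[0.001, 0.9574, 0.2887, 0.0738], [1.0, -0.0013, 0.0007, -0.0012], [0.001, 0.2887, -0.9574, -0.1726], [0.0, 0.0, 0.0, 1.0]]}
{'time': 0.15, 'qpos': array([ 1.04701588e+00,  2.87016594e-01,  1.57785141e+00, -6.02195901e-06,
        1.27860299e+00, -1.50010024e-01]), 'dq': array([ 0.00359686, -0.00157162, -0.00552938,  0.00194745, -0.00252612,
        0.00030955]), 'joint_efforts': array([ 1.23052873e-04, -4.06603897e+01, -2.93139929e+01, -1.87898258e-04,
        3.94931922e-03,  1.38404727e-05]), 'eef_pos': array([0.24615201, 0.62790227, 0.19982291]), 'tcp_rot': array([ 1.85798311e-01,  9.82587454e-01, -8.87331858e-04, -3.07731475e-04]), 'contact_force': array([ 0.91389951, -0.3368558 , -0.05852992]), 'wrist_torque': array([-0.01374936, -0.01424714, -0.06397112]), 'finger_force': 0.0, 'opening': 0.9979798075923868}
```

View pics/scene0b.png

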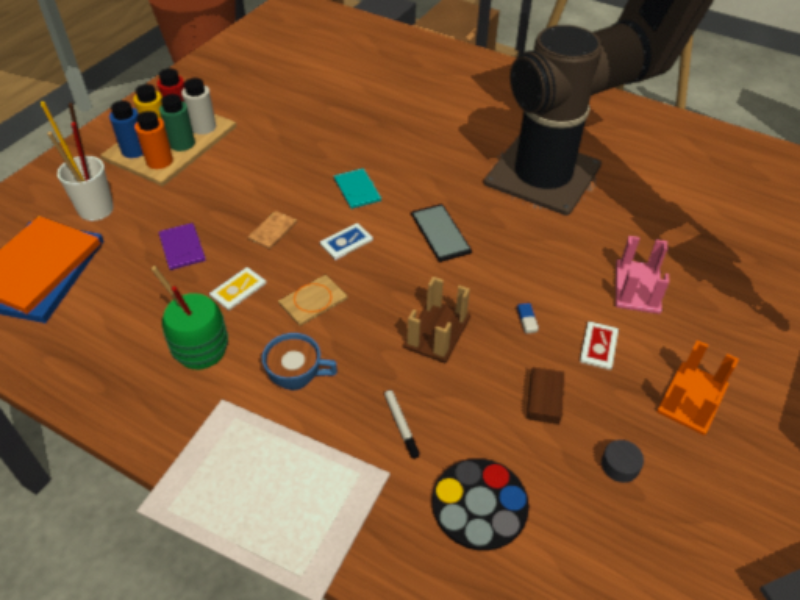

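View pics/side0b.png

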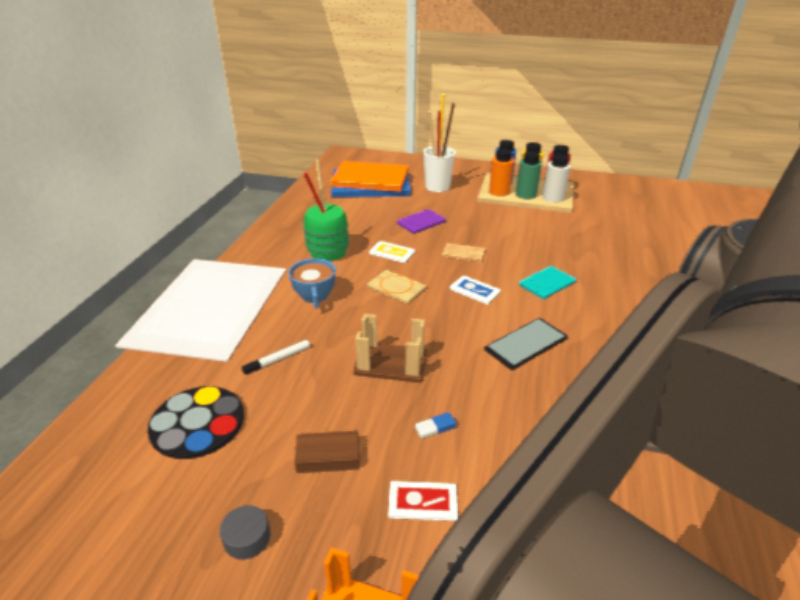

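```bash
cat > h.py <<'E'
from plant import ctrl
import cv2, numpy as np
from scipy.spatial.transform import Rotation as Rot
def snap(name, save=None):
    st=ctrl.get_state(); im=ctrl.read_camera(name)[:,:,::-1].copy()
    m=ctrl.camera_model(name); K=np.array(m["intrinsics"])
    if name=="wrist":
        T=np.eye(4); T[:3,:3]=Rot.from_quat(st["tcp_rot"]).as_matrix(); T[:3,3]=st["eef_pos"]
        T=T@np.array(m["tool_from_camera"])
    else: T=np.array(m["cam_to_world"])
    if save: cv2.imwrite(f"pics/{save}.png",im)
    return im,K,T
def cast(K,T,px,z):
    px=np.atleast_2d(px).astype(float)
    d=np.c_[(px[:,0]-K[0,2])/K[0,0],-(px[:,1]-K[1,2])/K[1,1],-np.ones(len(px))]@T[:3,:3].T
    return T[:3,3]+d*((z-T[2,3])/d[:,2])[:,None]
def proj(K,T,p):
    c=(np.atleast_2d(p)-T[:3,3])@T[:3,:3]
    return np.c_[K[0,0]*c[:,0]/-c[:,2]+K[0,2],-K[1,1]*c[:,1]/-c[:,2]+K[1,2]]
def rect(K,T,mask,z,near=None):
    """blob containing/nearest px `near` -> world centre, long/short size (mm), long-axis angle"""
    cs,_=cv2.findContours(mask.astype(np.uint8),cv2.RETR_EXTERNAL,cv2.CHAIN_APPROX_NONE)
    cs=[c for c in cs if cv2.contourArea(c)>60]
    if near is None: c=max(cs,key=cv2.contourArea)
    else: c=max(cs,key=lambda c:cv2.pointPolygonTest(c,(float(near[0]),float(near[1])),True))
    w=cast(K,T,c[:,0,:],z)[:,:2].astype(np.float32)*1000
    (cx,cy),(a,b),ang=cv2.minAreaRect(w); ang=np.radians(ang)
    if b>a: a,b=b,a; ang+=np.pi/2
    ang=(ang+np.pi/2)%np.pi-np.pi/2
    return np.array([cx,cy])/1000,(round(a,1),round(b,1)),ang
def hsv(im): return cv2.split(cv2.cvtColor(im,cv2.COLOR_BGR2HSV))
def goto(x,y,z=None,line=None):
    """shifts (mm) and yaw (rad) to put TCP at xyz with closing axis square to the line angle"""
    st=ctrl.get_state(); R=Rot.from_quat(st["tcp_rot"]).as_matrix(); p=st["eef_pos"]
    d=R.T@(np.array([x,y,p[2] if z is None else z])-p)
    yaw=0
    if line is not None:
        a=np.arctan2(R[1,0],R[0,0])          # tool x heading; want along line
        yaw=-((line-a+np.pi/2)%np.pi-np.pi/2) # tool z is down
    print("t %.1f tcp %s d(mm) %s yaw %.3f q6 %.2f tiltz %s"%(st["time"],np.round(p,4),np.round(d*1000,1),yaw,st["qpos"][5],np.round(R[:2,2],4)))
E
python3 - <<'E'
from h import *
ims=cv2.imread("pics/scene0.png"); H=cv2.cvtColor(ims,cv2.COLOR_BGR2HSV)
s=512/800
for n,p in dict(tile=(225,287),red=(590,345),pad=(272,228),lid=(290,300),lid2=(313,285),block=(545,390),weight=(622,452),post=(463,300),posttop=(413,315),base=(437,340),table=(480,400),table2=(370,260),table3=(230,215),jar=(195,315)).items():
    x,y=int(p[0]*s),int(p[1]*s); print(n,np.median(H[y-1:y+2,x-1:x+2].reshape(-1,3),0), H[y,x])
E
```

```text
tile [ 24. 131. 219.] [ 24 131 220]
red [  6.  95. 188.] [  6  95 188]
pad [ 15. 163. 195.] [ 15 163 196]
lid [ 18. 149. 185.] [ 19 149 185]
lid2 [ 17. 170. 194.] [ 17 167 197]
block [ 11. 191.  88.] [ 11 188  88]
weight [10.  9. 60.] [10 13 59]
post [ 18. 149. 112.] [ 17 147 113]
posttop [ 18. 154. 160.] [ 18 150 160]
base [ 18. 152. 114.] [ 18 152 116]
table [ 12. 194. 137.] [ 13 195 137]
table2 [ 13. 194. 141.] [ 13 194 142]
table3 [ 12. 193. 126.] [ 12 192 126]
jar [ 67. 214. 146.] [ 67 218 146]
```

```bash
cat >> h.py <<'E'
def masks(im):
    h,s,v=[c.astype(int) for c in hsv(im)]
    return dict(tile=(s<125)&(v>130), pad=(s<181)&(v>152), lid=(s<181)&(v>152), block=(v<108)&(s>100), weight=(v<105)&(s<100))
TOP=dict(tile=.008,pad=.008,lid=.010,block=.024,weight=.030)
E
python3 - <<'E'
from h import *
s=512/800
seeds=dict(scene=dict(y_tile=(225,287),r_tile=(590,345),b_tile=(335,245),pad=(272,228),lid=(290,300),block=(545,390),weight=(622,452)),
 side=dict(y_tile=(380,251),r_tile=(400,500),b_tile=(462,285),pad=(462,252),lid=(385,285),block=(328,445),weight=(245,525)))
for n in seeds:
    im=cv2.imread(f"pics/{n}0.png"); m=ctrl.camera_model(n);K=np.array(m["intrinsics"]);T=np.array(m["cam_to_world"])
    M=masks(im)
    for k,p in seeds[n].items():
        kk=k.split("_")[-1]; print(n,k,*rect(K,T,M[kk],TOP[kk],np.array(p)*s))
    # rack corners posts by eye (post tops) on z=.076, bystanders
    pts=dict(scene=[(437,280),(463,287),(413,313),(442,322)],side=[(370,316),(417,321),(363,334),(413,341)])[n]
    w=cast(K,T,np.array(pts)*s,.076); print(np.round(w,3).tolist(), w.mean(0))
    for nm,p,z in [("cup",(292,360),.06),("jar",(190,310),.1),("marker",(402,425),.01),("palette",(480,502),.01),("eraser",(528,318),.014)]:
        if n=="scene": print(nm,cast(K,T,np.array(p)*s,z).round(3))
E
```

```text
scene y_tile [ 0.5900011  -0.34179004] (92.3, 60.5) -0.20423369609848763
scene r_tile [0.38021951 0.26401096] (95.3, 53.6) 0.21956140323914042
scene b_tile [ 0.38912225 -0.24045334] (93.2, 61.0) -0.38767316408952635
scene pad [ 0.43347516 -0.38239813] (89.4, 53.7) -0.018913503745633164
scene lid [ 0.57388068 -0.22317889] (69.0, 37.2) 1.242823511177785
scene block [0.53466797 0.22317606] (100.7, 62.2) 0.32906464508501654
scene weight [0.58629315 0.36990048] (69.8, 54.3) -0.028747891861023334
[[0.448, -0.016, 0.076], [0.439, 0.029, 0.076], [0.532, -0.014, 0.076], [0.525, 0.035, 0.076]] [0.48603586 0.00857715 0.076     ]
cup [[ 0.701 -0.136  0.06 ]]
jar [[ 0.725 -0.311  0.1  ]]
marker [[0.688 0.057 0.01 ]]
palette [[0.742 0.217 0.01 ]]
eraser [[0.394 0.138 0.014]]
side y_tile [ 0.58641187 -0.33727414] (96.2, 68.0) -0.19956570733979628
side r_tile [0.37622479 0.26604831] (91.3, 58.5) 0.2144424913736287
side b_tile [ 0.3864068  -0.23838191] (94.4, 65.4) -0.37743956812673396
side pad [ 0.91413184 -1.7674082 ] (6018.3, 4462.0) 0.2687001708157628
side lid [ 0.91217798 -1.75963599] (5999.4, 4447.9) 0.2687002207500333
side block [0.51076935 0.25796896] (82.6, 13.5) 0.3393787683812708
side weight [0.56938538 0.37886255] (69.9, 53.6) -0.9234070992479624
[[0.532, -0.011, 0.076], [0.453, -0.018, 0.076], [0.529, 0.038, 0.076], [0.447, 0.034, 0.076]] [0.49041664 0.01057935 0.076     ]
```

```bash
python3 - <<'E'
from h import *
goto(.530,.223,.19,.33)
E
```

```text
t 0.1 tcp [0.2462 0.6279 0.1998] d(mm) [-412.1 -273.3   10.2] yaw -0.704 q6 -0.15 tiltz [-0.0009 -0.0016]
```

Emit:
move_arm([
  {"x": -0.041,"y": -0.027,"z": 0.0},
  {"x": -0.082,"y": -0.054,"z": 0.0},
  {"x": -0.123,"y": -0.081,"z": 0.0},
  {"x": -0.164,"y": -0.108},
  {"x": -0.206,"y": -0.137,"z": 0.005},
])

```text
validation failed for argument at $.pl...
```

Emit:
move_arm([
  {"x": -0.041,"y": -0.027,"yaw": -0.14},
  {"x": -0.082,"y": -0.054,"yaw": -0.28},
  {"x": -0.123,"y": -0.081,"yaw": -0.42},
  {"x": -0.164,"y": -0.108,"yaw": -0.56},
  {"x": -0.206,"y": -0.136,"z": 0.005,"yaw": -0.704},
])

```text
validation failed for argument at $.pl...
```

Emit:
move_arm([
  {"z": 0},
  {"z": 0},
])

```text
validation failed for argument at $.pl...
```

```bash
python3 - <<'E'
from h import *
im,K,T=snap("wrist","w1"); goto(.53,.223,.19,.33)
h,s,v=hsv(im)
px=proj(K,T,[[.535,.223,.024],[.487,.01,.076]]);print(px)
x,y=px[0].astype(int); print(h[y,x],s[y,x],v[y,x])
print(rect(K,T,masks(im)["block"],.024,px[0]))
E
```

```text
t 0.2 tcp [0.2462 0.628  0.2   ] d(mm) [-412.1 -273.4   10.3] yaw -0.704 q6 -0.15 tiltz [-0.0008 -0.0013]
[[101.46347471 400.58490205]
 [-44.99095999 447.89869461]]Traceback (most recent call last):
  File "<stdin>", line 5, in <module>
IndexError: index 400 is out of bounds for axis 0 with size 384
```

View pics/w1.png

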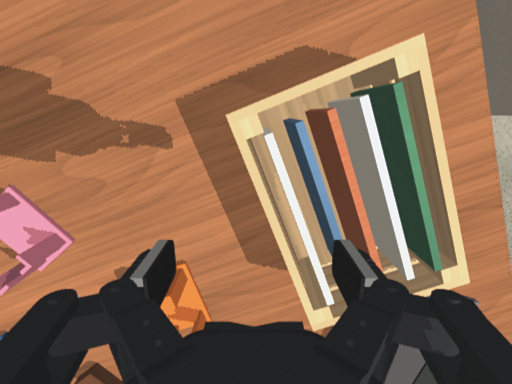

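The rows need every field. The wrist view (from the start pose) shows the fingers at about (160,260) and (350,260), a book crate ahead and the orange and pink look-alikes at left.

Emit:
move_arm([
  {"x": -0.041,"y": -0.027,"z": 0.0,"yaw": 0,"fingers": 0},
  {"x": -0.082,"y": -0.054,"z": 0.0,"yaw": 0,"fingers": 0},
  {"x": -0.123,"y": -0.081,"z": 0.0,"yaw": 0,"fingers": 0},
  {"x": -0.164,"y": -0.108,"z": 0,"yaw": 0,"fingers": 0},
  {"x": -0.206,"y": -0.137,"z": 0.005,"yaw": 0,"fingers": 0},
])

```text
time: 0.7
eef_pos: [0.3886, 0.4254, 0.1967]
tcp_rot: [0.186, 0.983, 0.001, 0.001]
contact_force: [1.0, 0.9, 0.0]
opening: 1.003
finger_force: 0.0
```

Emit:
move_arm([
  {"x": -0.041,"y": -0.027,"z": 0,"yaw": -0.14,"fingers": 0},
  {"x": -0.082,"y": -0.054,"z": 0,"yaw": -0.28,"fingers": 0},
  {"x": -0.123,"y": -0.081,"z": 0,"yaw": -0.42,"fingers": 0},
  {"x": -0.164,"y": -0.108,"z": 0,"yaw": -0.56,"fingers": 0},
  {"x": -0.206,"y": -0.136,"z": 0.005,"yaw": -0.704,"fingers": 0},
])

```text
time: 1.2
eef_pos: [0.5234, 0.234, 0.1928]
tcp_rot: [-0.16, 0.987, 0.0, 0.001]
contact_force: [0.6, 1.5, -0.4]
opening: 1.002
finger_force: 0.0
```

Emit:
move_arm([
  {"x": 0,"y": 0,"z": 0,"yaw": 0,"fingers": 0},
  {"x": 0,"y": 0,"z": 0,"yaw": 0,"fingers": 0},
])

```text
time: 1.4
eef_pos: [0.5225, 0.2347, 0.1917]
tcp_rot: [-0.155, 0.988, 0.0, -0.001]
contact_force: [-0.8, -0.0, -0.4]
opening: 1.001
finger_force: 0.0
```

```bash
python3 - <<'E'
from h import *
im,K,T=snap("wrist","w2"); goto(.53,.223,.19,.33)
h,s,v=hsv(im)
px=proj(K,T,[[.535,.223,.024],[.487,.01,.076]]);print(px)
print(rect(K,T,masks(im)["block"],.024,px[0]))
E
```

```text
t 1.4 tcp [0.522  0.2356 0.1919] d(mm) [ -3.7 -14.5   1.8] yaw -0.017 q6 -1.64 tiltz [-0.0009  0.0003]
[[242.65204469 178.90488275]
 [ 51.60376683  83.19772407]]
(array([0.51160281, 0.20260098]), (90.0, 41.3), np.float64(-0.24296857520536275))
```

View pics/w2.png

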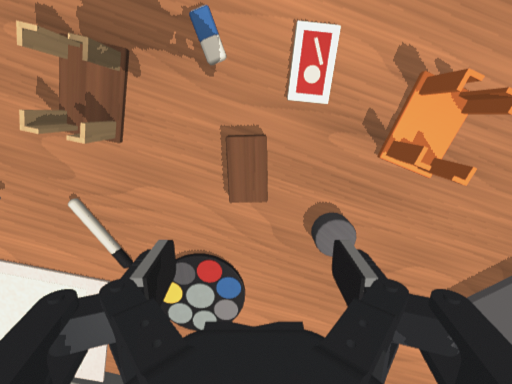

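The wrist view shows the block's top at (227..268, 135..202) with a shadow on its upper and left sides. The rack is at (20..128, 20..145), the red tile at (315,60), the weight at (332,232) and the palette at (205,290).

```bash
python3 - <<'E'
from h import *
im=cv2.imread("pics/w2.png"); H=cv2.cvtColor(im,cv2.COLOR_BGR2HSV)
print("row165");print([tuple(map(int,H[165,x])) for x in range(214,280,3)])
print("col247");print([tuple(map(int,H[y,247])) for y in range(118,212,4)])
print("row88 rack");print([tuple(map(int,H[130,x])) for x in range(14,134,6)])
E
```

```text
row165
[(11, 140, 195), (12, 140, 188), (12, 141, 177), (12, 138, 122), (12, 135, 121), (11, 137, 115), (11, 137, 121), (11, 139, 130), (11, 137, 130), (11, 135, 128), (11, 138, 122), (11, 138, 122), (11, 137, 127), (11, 135, 117), (11, 138, 131), (11, 137, 123), (11, 135, 123), (11, 138, 118), (12, 141, 177), (11, 140, 177), (11, 142, 169), (12, 141, 173)]
col247
[(12, 142, 187), (11, 141, 190), (12, 138, 131), (12, 137, 119), (12, 136, 111), (10, 133, 121), (10, 135, 121), (10, 135, 121), (11, 137, 121), (11, 136, 122), (11, 138, 122), (11, 138, 122), (11, 138, 122), (11, 138, 122), (11, 139, 123), (11, 139, 123), (11, 138, 124), (11, 137, 123), (11, 136, 122), (11, 134, 122), (11, 137, 121), (12, 141, 159), (11, 141, 195), (12, 143, 193)]
row88 rack
[(12, 141, 177), (14, 126, 202), (17, 108, 222), (18, 103, 227), (16, 109, 188), (17, 106, 132), (17, 105, 131), (17, 104, 130), (17, 106, 123), (16, 110, 121), (14, 117, 120), (16, 113, 207), (17, 106, 128), (17, 104, 128), (17, 104, 127), (17, 105, 126), (17, 106, 125), (11, 132, 112), (11, 126, 71), (12, 141, 186)]
```

```bash
python3 - <<'E'
from h import *
im=cv2.imread("pics/w2.png")
st=ctrl.get_state();m=ctrl.camera_model("wrist");K=np.array(m["intrinsics"])
T=np.eye(4); T[:3,:3]=Rot.from_quat(st["tcp_rot"]).as_matrix(); T[:3,3]=st["eef_pos"];T=T@np.array(m["tool_from_camera"])
c=cast(K,T,[(227,136.5),(266,135),(268,201.5),(229.5,202.5)],.024)[:,:2]
print(c.round(4).tolist(),c.mean(0),[round(np.linalg.norm(c[i]-c[i-1])*1000,1) for i in range(4)])
d=c[2]-c[1];e=c[3]-c[0];print(np.arctan2(-d[1],-d[0]),np.arctan2(-e[1],-e[0]))
print(rect(K,T,masks(im)["tile"],.008,(300,60)))
w=masks(im)["weight"];print(rect(K,T,w,.03,(332,228)))
# rack post tops by brightness
h,s,v=hsv(im); b=((s<118)&(v>170)&(h>14))
n,l,stt,ce=cv2.connectedComponentsWithStats(b.astype(np.uint8))
for i in range(1,n):
    if stt[i,4]>8: print(stt[i],ce[i].round(1))
cv2.imwrite("pics/rk.png",cv2.resize(im[10:160,0:150],(600,600),interpolation=cv2.INTER_CUBIC))
E
```

```text
[[0.4887, 0.1892], [0.4719, 0.235], [0.5538, 0.2656], [0.5711, 0.2169]] [0.5213843  0.22668604] [np.float64(87.0), np.float64(48.7), np.float64(87.5), np.float64(51.7)]
-2.7833280771214173 -2.8172980708604007
(array([0.37467187, 0.26261285]), (90.0, 53.9), np.float64(0.2224975216961962))
(array([0.56243921, 0.35574762]), (55.6, 45.7), np.float64(-0.6641395121181244))
[ 16  21  21  25 212] [23. 30.]
[ 288   21   53   83 1536] [313.   60.8]
[68 33  2  6 10] [68.4 35.5]
[202  35  24  26 396] [214.   47.9]
[315  38   8  26  75] [318.3  50.7]
[304  66  16  17 215] [311.6  74. ]
[ 19 110  20  24 168] [ 25.6 123.8]
[ 67 123  18  20 163] [ 78.5 134.9]
[ 68 200  50  54 562] [ 92. 226.]
[   0  262  107   78 3268] [ 33.4 289.9]
[187 285  27  22 451] [200.  295.3]
[169 304  23  18 272] [180.2 312.5]
[193 312  23  17 199] [202.4 318.3]
[ 75 346  31  36 707] [ 92.7 364.2]
```

View pics/rk.png

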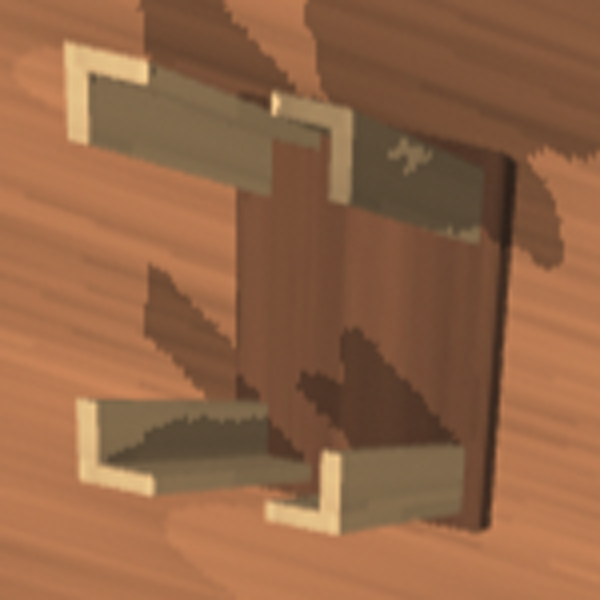

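The crop shows the four L-shaped post tops, with outer corners at crop (66,42), (352,107), (340,533) and (80,482).

```bash
python3 - <<'E'
from h import *
st=ctrl.get_state();m=ctrl.camera_model("wrist");K=np.array(m["intrinsics"])
T=np.eye(4); T[:3,:3]=Rot.from_quat(st["tcp_rot"]).as_matrix(); T[:3,3]=st["eef_pos"];T=T@np.array(m["tool_from_camera"])
c=cast(K,T,np.array([(66,42),(352,107),(340,533),(80,482)])/4+[0,10],.076)[:,:2]
print(c.round(4).tolist(),c.mean(0),[round(np.linalg.norm(c[i]-c[i-1])*1000,1) for i in range(4)])
d=c[2]-c[1];e=c[3]-c[0];print(np.arctan2(d[1],d[0]),np.arctan2(e[1],e[0]))
goto(.5214,.2267,.008,.34)
E
```

```text
[[0.4413, -0.0263], [0.4342, 0.0397], [0.5365, 0.0508], [0.5443, -0.016]] [0.48906649 0.01206812] [np.float64(103.5), np.float64(66.4), np.float64(103.0), np.float64(67.2)]
0.10770270196779434 0.09937955780306106
t 1.4 tcp [0.522  0.2356 0.1919] d(mm) [  3.2  -8.4 183.9] yaw -0.027 q6 -1.64 tiltz [-0.0009  0.0003]
```

Emit:
move_arm([
  {"x": 0.003,"y": -0.008,"z": 0.045,"yaw": -0.027,"fingers": 0},
  {"x": 0.003,"y": -0.008,"z": 0.09,"yaw": -0.027,"fingers": 0.1},
  {"x": 0.003,"y": -0.008,"z": 0.13,"yaw": -0.027,"fingers": 0.1},
  {"x": 0.003,"y": -0.008,"z": 0.16,"yaw": -0.027,"fingers": 0.1},
  {"x": 0.003,"y": -0.008,"z": 0.184,"yaw": -0.027,"fingers": 0.1},
])

```text
time: 1.95
eef_pos: [0.5196, 0.2285, 0.0059]
tcp_rot: [-0.171, 0.985, 0.0, -0.001]
contact_force: [-0.3, -0.2, 0.4]
opening: 0.899
finger_force: 0.0
```

Emit:
move_arm([
  {"x": 0,"y": 0,"z": 0,"yaw": 0,"fingers": 0.1},
  {"x": 0,"y": 0,"z": 0,"yaw": 0,"fingers": 0.1},
])

```text
time: 2.15
eef_pos: [0.5214, 0.2282, 0.0085]
tcp_rot: [-0.171, 0.985, 0.0, -0.0]
contact_force: [-0.5, 0.3, -0.2]
opening: 0.898
finger_force: 0.0
```

```bash
python3 - <<'E'
from h import *
im,K,T=snap("wrist","w3"); goto(.5214,.2267,.008,.34)
E
```

```text
t 2.2 tcp [0.5226 0.2283 0.0096] d(mm) [ 1.7 -1.1  1.6] yaw 0.003 q6 -1.68 tiltz [0.0022 0.0006]
```

View pics/w3.png

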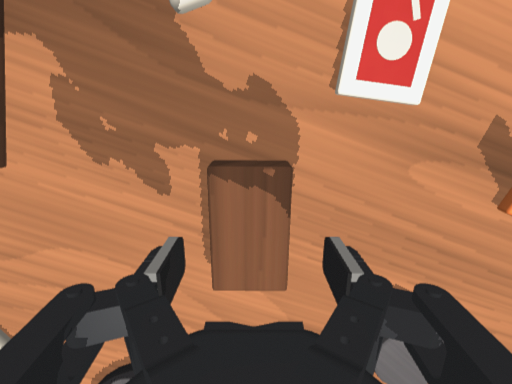

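The view straddles the block: top face from about row 166 to row 290, columns 209 to 292, between open fingers at (165,260) and (340,260).

```bash
python3 - <<'E'
from h import *
im,K,T=snap("wrist"); st=ctrl.get_state()
c=cast(K,T,[(208.5,166),(292,166),(287.5,290),(213,290)],.024)
R=Rot.from_quat(st["tcp_rot"]).as_matrix()
print(((c-st["eef_pos"])@R*1000).round(1)); goto(.5214,.2267,.008,.34)
print([tuple(map(int,hsv(im)[2][y,225:275:16])) for y in range(154,172)])
E
```

```text
[[ 44.4 -27.5 -13.9]
 [ 44.5  22.5 -13.9]
 [-42.7  23.1 -13.6]
 [-42.8 -28.5 -13.6]]
t 2.2 tcp [0.5232 0.2282 0.0102] d(mm) [ 2.2 -0.8  2.2] yaw 0.003 q6 -1.68 tiltz [0.0034 0.0009]
[(146, 145, 132, 137), (145, 147, 134, 133), (144, 147, 134, 132), (131, 133, 129, 124), (93, 95, 107, 101), (65, 71, 75, 72), (62, 72, 71, 70), (65, 74, 71, 70), (69, 74, 70, 68), (76, 77, 72, 71), (87, 87, 84, 82), (97, 97, 93, 93), (98, 97, 95, 95), (99, 96, 96, 95), (97, 97, 95, 95), (97, 96, 96, 95), (98, 97, 95, 95), (98, 97, 96, 96)]
```

Emit:
move_arm([
  {"x": 0.001,"y": -0.002,"z": 0.0,"yaw": 0,"fingers": 0.3},
  {"x": 0.001,"y": -0.002,"z": 0,"yaw": 0,"fingers": 0.5},
  {"x": 0.001,"y": -0.002,"z": 0,"yaw": 0,"fingers": 0.8},
  {"x": 0.001,"y": -0.002,"z": 0,"yaw": 0,"fingers": 1},
  {"x": 0.001,"y": -0.002,"z": 0,"yaw": 0,"fingers": 1},
], force=50)

```text
time: 2.75
eef_pos: [0.5217, 0.2248, 0.0083]
tcp_rot: [-0.17, 0.985, 0.0, 0.0]
contact_force: [0.1, 0.2, -0.3]
opening: 0.043
finger_force: 0.0
```

Emit:
move_arm([
  {"x": 0,"y": 0,"z": 0,"yaw": 0,"fingers": 1},
  {"x": 0,"y": 0,"z": -0.03,"yaw": 0,"fingers": 1},
  {"x": 0,"y": 0,"z": -0.07,"yaw": 0,"fingers": 1},
  {"x": 0,"y": 0,"z": -0.11,"yaw": 0,"fingers": 1},
  {"x": 0,"y": 0,"z": -0.14,"yaw": 0,"fingers": 1},
])

```text
time: 3.25
eef_pos: [0.5225, 0.225, 0.151]
tcp_rot: [-0.17, 0.985, 0.0, 0.001]
contact_force: [0.4, 0.9, 0.1]
opening: -0.002
finger_force: 0.0
```

```bash
python3 - <<'E'
from h import *
im,K,T=snap("wrist","w4"); goto(.4891,.0121,None,.1035); print(ctrl.get_state()["opening"])
E
```

```text
t 3.3 tcp [0.5255 0.2259 0.1566] d(mm) [ 106.  -189.2   -1. ] yaw 0.239 q6 -1.68 tiltz [0.0114 0.0027]
-0.0010569987530033693
```

View pics/w4.png

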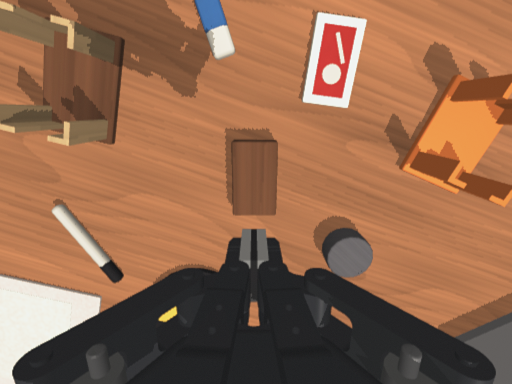

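The fingers shut without catching: opening is 0 and the block still stands at (232..277, 140..215), centred below the TCP. I'll go down again lower and close in small steps.

```bash
python3 - <<'E'
from h import *
st=ctrl.get_state()
im,K,T=snap("wrist")
c=cast(K,T,[(232,142),(276,142),(276,214),(232.5,214.5)],.024)[:,:2]
print(c.mean(0),[round(np.linalg.norm(c[i]-c[i-1])*1000,1) for i in range(4)])
goto(*c.mean(0),.003,.34)
E
```

```text
[0.52778332 0.22641267] [np.float64(87.6), np.float64(49.5), np.float64(87.0), np.float64(53.1)]
t 3.4 tcp [0.5253 0.2257 0.1544] d(mm) [ -0.9  -0.  151.4] yaw 0.002 q6 -1.68 tiltz [0.0109 0.0025]
```

Emit:
move_arm([
  {"x": -0.001,"y": 0,"z": 0.04,"yaw": 0,"fingers": 0},
  {"x": -0.001,"y": 0,"z": 0.08,"yaw": 0,"fingers": 0},
  {"x": -0.001,"y": 0,"z": 0.11,"yaw": 0,"fingers": 0},
  {"x": -0.001,"y": 0,"z": 0.13,"yaw": 0,"fingers": 0.1},
  {"x": -0.001,"y": 0,"z": 0.144,"yaw": 0,"fingers": 0.2},
])

```text
time: 3.85
eef_pos: [0.5205, 0.2246, 0.0009]
tcp_rot: [-0.17, 0.985, -0.0, -0.002]
contact_force: [0.6, -0.6, -0.5]
opening: 0.798
finger_force: 0.0
```

Emit:
move_arm([
  {"x": 0,"y": 0,"z": 0.004,"yaw": 0,"fingers": 0.25},
  {"x": 0,"y": 0,"z": 0.004,"yaw": 0,"fingers": 0.25},
  {"x": 0,"y": 0,"z": 0.004,"yaw": 0,"fingers": 0.3},
  {"x": 0,"y": 0,"z": 0.004,"yaw": 0,"fingers": 0.3},
])

```text
time: 4.25
eef_pos: [0.5238, 0.2255, 0.0016]
tcp_rot: [-0.17, 0.985, 0.0, 0.001]
contact_force: [-0.4, 0.6, 0.8]
opening: 0.699
finger_force: 0.0
```

Emit:
move_arm([
  {"x": 0,"y": 0,"z": 0,"yaw": 0,"fingers": 0.36},
  {"x": 0,"y": 0,"z": 0,"yaw": 0,"fingers": 0.4},
  {"x": 0,"y": 0,"z": 0,"yaw": 0,"fingers": 0.42},
], force=50)

```text
time: 4.55
eef_pos: [0.5228, 0.2252, 0.0005]
tcp_rot: [-0.17, 0.985, 0.0, 0.0]
contact_force: [0.9, -0.1, 0.6]
opening: 0.583
finger_force: 0.0
```

```bash
python3 - <<'E'
from h import *
st=ctrl.get_state(); print(st["opening"],st["finger_force"])
im,K,T=snap("wrist","w5"); i2,_,_=snap("side"); i2=cv2.resize(i2[200:350,130:330],(600,450))
im=cv2.resize(im[100:384,80:430],(350,284)); 
cv2.imwrite("pics/w5b.png",np.hstack([cv2.copyMakeBorder(im,0,166,0,0,0),i2])[:, :950][:,150:])
goto(.5214,.2267,.004,.34)
E
```

```text
0.582746924903502 0.0
t 4.7 tcp [5.226e-01 2.252e-01 3.000e-04] d(mm) [ 0.6  1.9 -3.7] yaw 0.002 q6 -1.68 tiltz [0.0001 0.    ]
```

View pics/w5b.png

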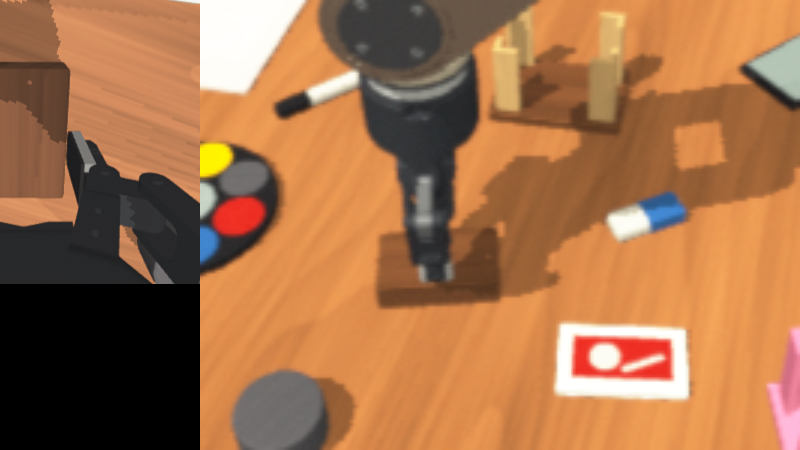

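The side view shows the near finger alongside the block's long face, tip about half-way down it, and the wrist crop shows the pad still a little clear of the block. I'll keep closing.

Emit:
move_arm([
  {"x": 0,"y": 0,"z": 0,"yaw": 0,"fingers": 0.46},
  {"x": 0,"y": 0,"z": 0,"yaw": 0,"fingers": 0.5},
  {"x": 0,"y": 0,"z": 0,"yaw": 0,"fingers": 0.54},
])

```text
time: 4.95
eef_pos: [0.5226, 0.2251, 0.0001]
tcp_rot: [-0.17, 0.985, -0.0, -0.0]
contact_force: [0.5, 0.1, 0.0]
opening: 0.461
finger_force: 0.0
```

Emit:
move_arm([
  {"x": 0,"y": 0,"z": 0,"yaw": 0,"fingers": 0.56},
  {"x": 0,"y": 0,"z": 0,"yaw": 0,"fingers": 0.58},
  {"x": 0,"y": 0,"z": 0,"yaw": 0,"fingers": 0.6},
])

```text
time: 5.25
eef_pos: [0.5226, 0.2251, 0.0001]
tcp_rot: [-0.17, 0.985, -0.0, -0.0]
contact_force: [0.1, -0.7, 1.0]
opening: 0.402
finger_force: 0.0
```

```bash
python3 - <<'E'
from h import *
i1,_,_=snap("wrist"); i2,_,_=snap("side"); 
a=i1[150:384,100:410]; b=cv2.resize(i2[225:325,150:300],(450,300))
a=cv2.copyMakeBorder(a,0,66,0,0,0); cv2.imwrite("pics/w6.png",np.hstack([a,b]))
goto(.5214,.2267,.004,.34); print(ctrl.get_state()["opening"])
E
```

```text
t 5.3 tcp [5.226e-01 2.252e-01 1.000e-04] d(mm) [ 0.6  1.9 -3.9] yaw 0.002 q6 -1.68 tiltz [-0. -0.]
0.4018769526748671
```

View pics/w6.png

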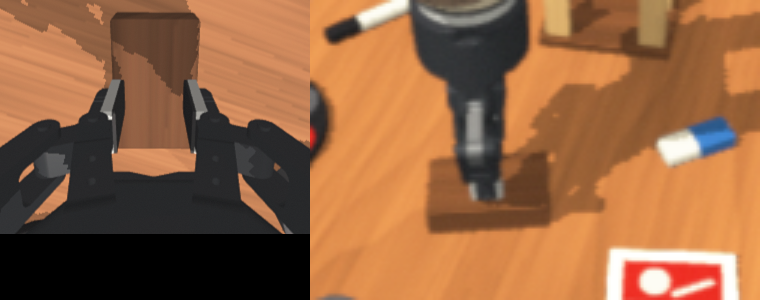

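The wrist crop shows the pads passing over the block's top face (crop columns 115 to 190, block edges 113 to 197), so the tips are above it even though the TCP reads z=0. I'll reopen and feel downward gently for contact.

Emit:
move_arm([
  {"x": 0,"y": 0,"z": 0,"yaw": 0,"fingers": 0.1},
  {"x": 0,"y": 0,"z": 0,"yaw": 0,"fingers": 0.1},
  {"x": 0,"y": 0,"z": 0,"yaw": 0,"fingers": 0.1},
  {"x": 0,"y": 0,"z": 0.002,"yaw": 0,"fingers": 0.2},
  {"x": 0,"y": 0,"z": 0.005,"yaw": 0,"fingers": 0.2},
])

```text
time: 5.85
eef_pos: [0.5228, 0.2252, -0.0049]
tcp_rot: [-0.17, 0.985, 0.0, 0.0]
contact_force: [0.1, 0.2, -0.5]
opening: 0.799
finger_force: 0.0
```

Emit:
move_arm([
  {"x": 0,"y": 0,"z": 0.001,"yaw": 0,"fingers": 0.2},
  {"x": 0,"y": 0,"z": 0.003,"yaw": 0,"fingers": 0.2},
  {"x": 0,"y": 0,"z": 0.005,"yaw": 0,"fingers": 0.2},
])

```text
time: 6.15
eef_pos: [0.5226, 0.2252, -0.0101]
tcp_rot: [-0.17, 0.985, -0.0, -0.0]
contact_force: [0.1, -0.4, 0.1]
opening: 0.801
finger_force: 0.0
```

Emit:
move_arm([
  {"x": 0,"y": 0,"z": 0.001,"yaw": 0,"fingers": 0.2},
  {"x": 0,"y": 0,"z": 0.003,"yaw": 0,"fingers": 0.2},
  {"x": 0,"y": 0,"z": 0.005,"yaw": 0,"fingers": 0.2},
])

```text
time: 6.45
eef_pos: [0.5227, 0.2252, -0.015]
tcp_rot: [-0.17, 0.985, 0.0, 0.0]
contact_force: [0.4, 0.2, 0.5]
opening: 0.799
finger_force: 0.0
```

Emit:
move_arm([
  {"x": 0,"y": 0,"z": 0.001,"yaw": 0,"fingers": 0.2},
  {"x": 0,"y": 0,"z": 0.003,"yaw": 0,"fingers": 0.25},
  {"x": 0,"y": 0,"z": 0.005,"yaw": 0,"fingers": 0.25},
])

```text
time: 6.75
eef_pos: [0.5226, 0.2252, -0.02]
tcp_rot: [-0.17, 0.985, -0.0, 0.0]
contact_force: [1.3, 0.1, -0.0]
opening: 0.753
finger_force: 0.0
```

Emit:
move_arm([
  {"x": 0,"y": 0,"z": 0.001,"yaw": 0,"fingers": 0.25},
  {"x": 0,"y": 0,"z": 0.002,"yaw": 0,"fingers": 0.25},
  {"x": 0,"y": 0,"z": 0.003,"yaw": 0,"fingers": 0.25},
])

```text
time: 7.05
eef_pos: [0.5226, 0.2252, -0.0229]
tcp_rot: [-0.17, 0.985, 0.0, 0.0]
contact_force: [-0.4, 0.2, 0.5]
opening: 0.752
finger_force: 0.0
```

```bash
python3 - <<'E'
from h import *
i1,_,_=snap("wrist","w7"); i2,_,_=snap("side","s7"); 
a=i1[150:384,100:410]; b=cv2.resize(i2[225:325,150:300],(450,300))
a=cv2.copyMakeBorder(a,0,66,0,0,0); cv2.imwrite("pics/w7b.png",np.hstack([a,b]))
goto(.5214,.2267,.004,.34); print(ctrl.get_state()["opening"])
E
```

```text
t 7.2 tcp [ 0.5225  0.2251 -0.023 ] d(mm) [  0.5   1.8 -27. ] yaw 0.002 q6 -1.68 tiltz [-0.0002 -0.    ]
0.7519657426698857
```

View pics/w7b.png

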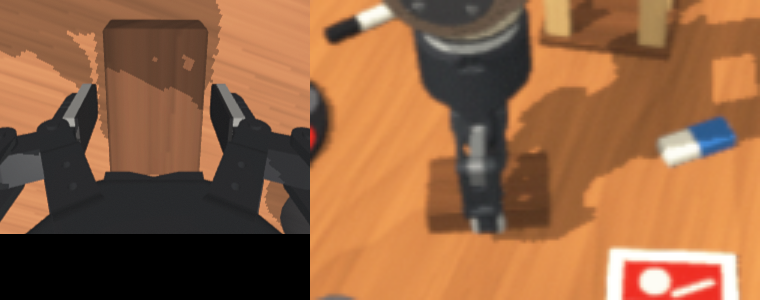

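The finger tips now reach about the table: in the side crop the tip at (487,230) is level with the block's lower edge, and it is centred on the block's length (428..550). The real tips sit well behind the reported TCP, so I'll use this empirical height. I'll go up 5 mm and close.

Emit:
move_arm([
  {"x": 0,"y": 0,"z": -0.005,"yaw": 0,"fingers": 0.3},
  {"x": 0,"y": 0,"z": -0.005,"yaw": 0,"fingers": 0.4},
  {"x": 0,"y": 0,"z": -0.005,"yaw": 0,"fingers": 0.6},
  {"x": 0,"y": 0,"z": -0.005,"yaw": 0,"fingers": 0.8},
  {"x": 0,"y": 0,"z": -0.005,"yaw": 0,"fingers": 0.8},
], force=50)

```text
time: 7.65
eef_pos: [0.5235, 0.2254, -0.0165]
tcp_rot: [-0.17, 0.985, 0.0, 0.001]
contact_force: [-1.2, -0.2, 6.2]
opening: 0.591
finger_force: 52.5
```

```bash
python3 - <<'E'
from h import *
goto(.5214,.2267,.004,.34); s=ctrl.get_state();print(s["opening"],s["finger_force"],s["contact_force"])
E
```

```text
t 7.7 tcp [ 0.5235  0.2254 -0.0165] d(mm) [  1.5   1.9 -20.5] yaw 0.002 q6 -1.68 tiltz [0.0015 0.0004]
0.5908820030055536 52.46258318424225 [-1.22186364 -0.2170901   6.16967584]
```

Emit:
move_arm([
  {"x": 0,"y": 0,"z": -0.01,"yaw": 0,"fingers": 1},
  {"x": 0,"y": 0,"z": -0.04,"yaw": 0,"fingers": 1},
  {"x": 0,"y": 0,"z": -0.08,"yaw": 0,"fingers": 1},
  {"x": 0,"y": 0,"z": -0.12,"yaw": 0,"fingers": 1},
  {"x": 0,"y": 0,"z": -0.13,"yaw": 0,"fingers": 1},
])

```text
time: 8.15
eef_pos: [0.5259, 0.226, 0.118]
tcp_rot: [-0.17, 0.985, 0.0, 0.005]
contact_force: [0.2, -0.2, 0.1]
opening: 0.59
finger_force: 52.3
```

Emit:
move_arm([
  {"x": 0,"y": 0,"z": 0,"yaw": 0,"fingers": 1},
  {"x": 0,"y": 0,"z": 0,"yaw": 0,"fingers": 1},
  {"x": 0,"y": 0,"z": 0,"yaw": 0,"fingers": 1},
])

```text
time: 8.45
eef_pos: [0.5207, 0.2247, 0.1093]
tcp_rot: [-0.17, 0.985, -0.0, -0.003]
contact_force: [0.6, 0.3, -2.0]
opening: 0.583
finger_force: 52.3
```

```bash
python3 - <<'E'
from h import *
s=ctrl.get_state();print(s["opening"],s["finger_force"],s["contact_force"])
goto(.4891,.0121,None,.1035)
i1,K,T=snap("wrist","w8"); i2,_,_=snap("side","s8")
a=i1[150:384,100:410]; b=cv2.resize(i2[165:315,140:290],(450,450))
a=cv2.copyMakeBorder(a,0,216,0,0,0); cv2.imwrite("pics/w8b.png",np.hstack([a,b]))
E
```

```text
0.5830866600906799 52.265117168426514 [ 0.64831664  0.29885421 -1.97917698]
t 8.4 tcp [0.5207 0.2247 0.1093] d(mm) [ 101.1 -189.7    0.4] yaw 0.238 q6 -1.68 tiltz [-0.0049 -0.0012]
```

View pics/w8b.png

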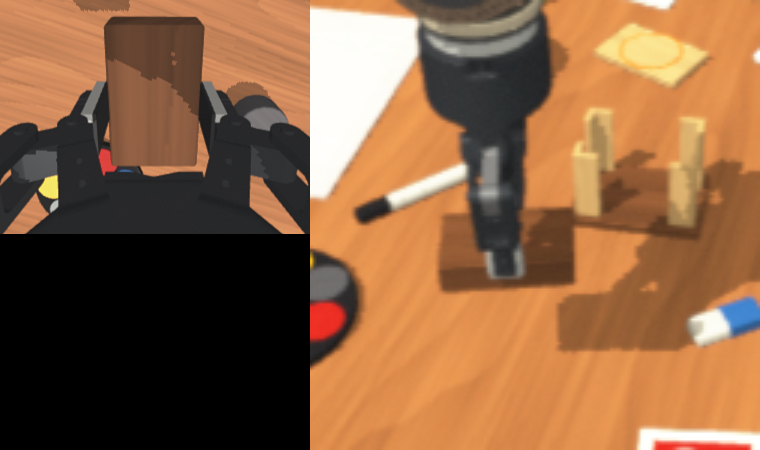

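The block is held level. The wrist crop shows its top from about row 25 to row 165, and in the side crop the tip is about a third of the way up its side. I'll compute its centre in tool axes.

```bash
cat >> h.py <<'E'
def held(T,K,px,dz):
    """points px seen at dz above TCP -> tool frame mm"""
    st=ctrl.get_state(); R=Rot.from_quat(st["tcp_rot"]).as_matrix(); p=st["eef_pos"]
    Tt=np.array(ctrl.camera_model("wrist")["tool_from_camera"])
    c=cast(K,Tt,px,-dz); return c[:,:2]*1000
E
python3 - <<'E'
from h import *
im=cv2.imread("pics/w8.png"); H=cv2.cvtColor(im,cv2.COLOR_BGR2HSV)
print("col255",[int(H[y,250,2]) for y in range(160,185)]); print([int(H[y,250,2]) for y in range(305,330)])
K=np.array(ctrl.camera_model("wrist")["intrinsics"])
print(held(None,K,[(205,177),(304,177),(297,315.5),(210,313)],.0405))
E
```

```text
col255 [203, 204, 202, 199, 200, 194, 152, 83, 74, 77, 77, 79, 78, 77, 80, 90, 97, 95, 96, 96, 96, 96, 96, 96, 97]
[135, 135, 133, 135, 134, 135, 134, 133, 133, 132, 145, 189, 219, 218, 215, 215, 219, 218, 217, 219, 189, 88, 41, 42, 39]
[[ 43.2938996  -25.39508462]
 [ 43.34618902  24.71190069]
 [-41.53975346  25.23411255]
 [-39.79599707 -26.67038658]]
```

Emit:
move_arm([
  {"x": 0.02,"y": -0.038,"z": -0.02,"yaw": 0.05,"fingers": 1},
  {"x": 0.04,"y": -0.076,"z": -0.04,"yaw": 0.1,"fingers": 1},
  {"x": 0.06,"y": -0.114,"z": -0.06,"yaw": 0.15,"fingers": 1},
  {"x": 0.08,"y": -0.152,"z": -0.08,"yaw": 0.2,"fingers": 1},
  {"x": 0.1,"y": -0.19,"z": -0.09,"yaw": 0.238,"fingers": 1},
])

```text
time: 9.05
eef_pos: [0.4921, 0.0111, 0.2032]
tcp_rot: [-0.051, 0.999, -0.0, 0.001]
contact_force: [0.5, 0.1, -0.3]
opening: 0.591
finger_force: 52.4
```

Emit:
move_arm([
  {"x": 0,"y": 0,"z": 0,"yaw": 0,"fingers": 1},
  {"x": 0,"y": 0,"z": 0,"yaw": 0,"fingers": 1},
  {"x": 0,"y": 0,"z": 0,"yaw": 0,"fingers": 1},
  {"x": 0,"y": 0,"z": 0,"yaw": 0,"fingers": 1},
  {"x": 0,"y": 0,"z": 0,"yaw": 0,"fingers": 1},
])

```text
time: 9.55
eef_pos: [0.4918, 0.0138, 0.2014]
tcp_rot: [-0.053, 0.999, 0.0, -0.001]
contact_force: [0.5, 0.3, -0.5]
opening: 0.589
finger_force: 52.4
```

```bash
python3 - <<'E'
from h import *
i1,K,T=snap("wrist","w9"); goto(.4906,.0123,None,.1035); print(ctrl.get_state()["opening"])
q=np.array([[-.0515,-.0335],[-.0515,.0335],[.0515,-.0335],[.0515,.0335]])
c,s=np.cos(.1035),np.sin(.1035); w=q@np.array([[c,s],[-s,c]])+[.4891,.0121]
print(proj(K,T,np.c_[w,[.076]*4]).round(0).tolist())
h,s,v=hsv(i1); b=((s<120)&(v>165)&(h>14)).astype(np.uint8)
n,l,stt,ce=cv2.connectedComponentsWithStats(b)
for i in range(1,n):
    if stt[i,4]>15: print(stt[i],ce[i].round(1))
E
```

```text
t 9.6 tcp [0.4919 0.0136 0.2015] d(mm) [ 1.5 -1.2  0. ] yaw 0.002 q6 -1.86 tiltz [-0.0011  0.0003]
0.585870397377695
[[223.0, 132.0], [284.0, 132.0], [225.0, 220.0], [281.0, 220.0]]
[ 168    0   59   33 1013] [198.   10.8]
[478   0  34  13 272] [492.3   4.7]
[  29   16   60   89 1706] [58.9 61.5]
[61 39  6 27 83] [63.3 52.6]
[ 46  61  18  20 267] [54.2 70.6]
[ 432   61   48   76 1136] [454.6  94.3]
[455  78   9  22  71] [459.4  88.2]
[350  94  23  28 384] [361.4 108.1]
[447 102  15  16 185] [454.2 109.8]
[222 131  18  20 176] [227.8 137.5]
[265 131  18  21 177] [276.3 137.9]
[ 71 142  55  51 879] [ 99.3 161.1]
[  68  164   44   43 1434] [ 89.8 185. ]
[  0 176  25  61 712] [ 15.4 206.4]
[ 59 185  54  40 681] [ 83.6 208.4]
[  0 188  10  21  77] [  4.1 198. ]
[  0 207   8  14  92] [  3.  214.1]
[101 321  10  12  50] [105.1 326.9]
[ 109  326   49   58 1384] [136.8 356.9]
[350 326  15  11 120] [356.5 331.5]
[353 339  22  17 282] [363.4 347.2]
```

View pics/w9.png

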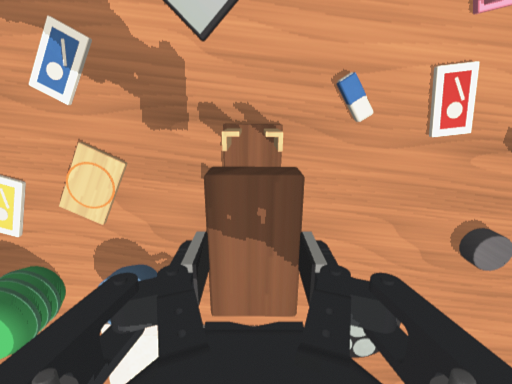

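The rack's two far posts show at (222..283, 131), within about 1.5 px of the prediction. The block is held centred, and I can also see the blue tile (60,60), lid (92,180), red tile (455,98) and weight (487,248). I'll go closer and compare again.

Emit:
move_arm([
  {"x": 0.002,"y": -0.002,"z": 0.03,"yaw": 0.002,"fingers": 1},
  {"x": 0.002,"y": -0.002,"z": 0.07,"yaw": 0.002,"fingers": 1},
  {"x": 0.002,"y": -0.002,"z": 0.1,"yaw": 0.002,"fingers": 1},
  {"x": 0.002,"y": -0.002,"z": 0.115,"yaw": 0.002,"fingers": 1},
  {"x": 0.002,"y": -0.002,"z": 0.115,"yaw": 0.002,"fingers": 1},
])

```text
time: 10.1
eef_pos: [0.4878, 0.0114, 0.084]
tcp_rot: [-0.051, 0.999, 0.001, -0.003]
contact_force: [-0.7, 0.1, -0.4]
opening: 0.592
finger_force: 52.4
```

Emit:
move_arm([
  {"x": 0,"y": 0,"z": 0,"yaw": 0,"fingers": 1},
  {"x": 0,"y": 0,"z": 0,"yaw": 0,"fingers": 1},
  {"x": 0,"y": 0,"z": 0,"yaw": 0,"fingers": 1},
  {"x": 0,"y": 0,"z": 0,"yaw": 0,"fingers": 1},
  {"x": 0,"y": 0,"z": 0,"yaw": 0,"fingers": 1},
])

```text
time: 10.6
eef_pos: [0.4907, 0.0104, 0.0878]
tcp_rot: [-0.051, 0.999, -0.0, 0.001]
contact_force: [-0.8, 0.3, -1.5]
opening: 0.588
finger_force: 52.4
```

```bash
cat >> h.py <<'E'
def posts(i1,K,T,rc,ra=.1035):
    """seen bright post-top boxes near the predicted outer far corners -> correction of rack centre (world m)"""
    q=np.array([[-.0515,-.0335],[-.0515,.0335],[.0515,-.0335],[.0515,.0335]])
    c,s=np.cos(ra),np.sin(ra); w=q@np.array([[c,s],[-s,c]])+rc
    pr=proj(K,T,np.c_[w,[.076]*4]); print("pred",pr.round(1).tolist())
    h,s,v=hsv(i1); b=((s<122)&(v>165)&(h>14)).astype(np.uint8)
    n,l,stt,ce=cv2.connectedComponentsWithStats(b)
    for i in range(1,n):
        x,y,ww,hh,A=stt[i]
        if A>15:
            for j,p in enumerate(pr):
                m=np.array([x+ww/2,y+hh/2])
                if np.hypot(*(m-p))<28: print("post",j,(x,y,x+ww,y+hh),A)
E
python3 - <<'E'
from h import *
i1,K,T=snap("wrist","w10"); goto(.4901,.0113,None,.1035); print(ctrl.get_state()["opening"])
posts(i1,K,T,[.4886,.0108])
h,s,v=hsv(i1)
print("blk",[int(v[y,250]) for y in range(160,182)])
E
```

```text
t 10.7 tcp [0.4906 0.0104 0.0876] d(mm) [ 0.4  1.  -0. ] yaw -0.002 q6 -1.86 tiltz [ 0.0009 -0.0002]
0.5907065121665889
pred [[206.8, 144.3], [305.1, 144.3], [213.4, 275.4], [297.9, 275.4]]
post 0 (np.int32(207), np.int32(145), np.int32(235), np.int32(169)) 295
post 1 (np.int32(277), np.int32(145), np.int32(305), np.int32(175)) 365
post 2 (np.int32(186), np.int32(265), np.int32(192), np.int32(271)) 25
post 3 (np.int32(316), np.int32(265), np.int32(322), np.int32(271)) 26
blk [147, 148, 148, 149, 148, 142, 116, 80, 78, 80, 79, 80, 79, 78, 81, 93, 99, 100, 99, 99, 99, 100]
```

Emit:
move_arm([
  {"x": 0,"y": 0.001,"z": 0.015,"yaw": 0,"fingers": 1},
  {"x": 0,"y": 0.001,"z": 0.03,"yaw": 0,"fingers": 1},
  {"x": 0,"y": 0.001,"z": 0.03,"yaw": 0,"fingers": 1},
  {"x": 0,"y": 0.001,"z": 0.04,"yaw": 0,"fingers": 1},
  {"x": 0,"y": 0.001,"z": 0.045,"yaw": 0,"fingers": 1},
])

```text
time: 11.15
eef_pos: [0.4904, 0.0114, 0.0419]
tcp_rot: [-0.051, 0.999, -0.0, 0.0]
contact_force: [-0.8, -0.1, -1.3]
opening: 0.586
finger_force: 52.4
```

Emit:
move_arm([
  {"x": 0,"y": 0,"z": 0.01,"yaw": 0,"fingers": 1},
  {"x": 0,"y": 0,"z": 0.02,"yaw": 0,"fingers": 1},
  {"x": 0,"y": 0,"z": 0.03,"yaw": 0,"fingers": 1},
  {"x": 0,"y": 0,"z": 0.04,"yaw": 0,"fingers": 1},
  {"x": 0,"y": 0,"z": 0.044,"yaw": 0,"fingers": 1},
])

```text
time: 11.65
eef_pos: [0.4892, 0.0116, -0.0034]
tcp_rot: [-0.051, 0.999, 0.0, -0.001]
contact_force: [-0.3, 0.4, -1.0]
opening: 0.591
finger_force: 52.4
```

Emit:
move_arm([
  {"x": 0,"y": 0,"z": 0.001,"yaw": 0,"fingers": 1},
  {"x": 0,"y": 0,"z": 0.002,"yaw": 0,"fingers": 1},
  {"x": 0,"y": 0,"z": 0.003,"yaw": 0,"fingers": 1},
  {"x": 0,"y": 0,"z": 0.004,"yaw": 0,"fingers": 1},
])

```text
time: 12.05
eef_pos: [0.4907, 0.0114, -0.0055]
tcp_rot: [-0.051, 0.999, -0.0, 0.0]
contact_force: [-0.8, 0.3, -1.5]
opening: 0.589
finger_force: 52.4
```

Emit:
move_arm([
  {"x": 0,"y": 0,"z": 0.001,"yaw": 0,"fingers": 1},
  {"x": 0,"y": 0,"z": 0.0015,"yaw": 0,"fingers": 1},
  {"x": 0,"y": 0,"z": 0.002,"yaw": 0,"fingers": 1},
])

```text
time: 12.35
eef_pos: [0.4905, 0.0114, -0.0065]
tcp_rot: [-0.051, 0.999, -0.0, -0.0]
contact_force: [-5.1, -0.1, 11.5]
opening: 0.587
finger_force: 53.7
```

Emit:
move_arm([
  {"x": 0,"y": 0,"z": 0.0005,"yaw": 0,"fingers": 1},
  {"x": 0,"y": 0,"z": 0.001,"yaw": 0,"fingers": 1},
  {"x": 0,"y": 0,"z": 0.001,"yaw": 0,"fingers": 1},
])

```text
time: 12.65
eef_pos: [0.4905, 0.0113, -0.0065]
tcp_rot: [-0.051, 0.999, 0.0, -0.001]
contact_force: [-5.9, 1.0, 15.0]
opening: 0.589
finger_force: 54.1
```

Emit:
move_arm([
  {"x": 0,"y": 0,"z": -0.001,"yaw": 0,"fingers": 1},
  {"x": 0,"y": 0,"z": -0.001,"yaw": 0,"fingers": 0.3},
  {"x": 0,"y": 0,"z": -0.001,"yaw": 0,"fingers": 0.2},
  {"x": 0,"y": 0,"z": -0.001,"yaw": 0,"fingers": 0.2},
])

```text
time: 13.05
eef_pos: [0.4902, 0.0115, -0.008]
tcp_rot: [-0.051, 0.999, 0.0, 0.0]
contact_force: [0.3, 0.3, -1.1]
opening: 0.799
finger_force: 0.0
```

Emit:
move_arm([
  {"x": 0,"y": 0,"z": -0.02,"yaw": 0,"fingers": 0.2},
  {"x": 0,"y": 0,"z": -0.05,"yaw": 0,"fingers": 0.2},
  {"x": 0,"y": 0,"z": -0.09,"yaw": 0,"fingers": 0.2},
  {"x": 0,"y": 0,"z": -0.14,"yaw": 0,"fingers": 0.1},
  {"x": 0,"y": 0,"z": -0.18,"yaw": 0,"fingers": 0.1},
])

```text
time: 13.55
eef_pos: [0.4905, 0.0114, 0.1745]
tcp_rot: [-0.051, 0.999, -0.0, 0.001]
contact_force: [0.1, 0.0, 0.2]
opening: 0.901
finger_force: 0.0
```

Emit:
move_arm([
  {"x": 0,"y": 0,"z": 0,"yaw": 0,"fingers": 0.1},
  {"x": 0,"y": 0,"z": 0,"yaw": 0,"fingers": 0.1},
  {"x": 0,"y": 0,"z": 0,"yaw": 0,"fingers": 0.1},
  {"x": 0,"y": 0,"z": 0,"yaw": 0,"fingers": 0.1},
  {"x": 0,"y": 0,"z": 0,"yaw": 0,"fingers": 0.1},
])

```text
time: 14.05
eef_pos: [0.4892, 0.0116, 0.1704]
tcp_rot: [-0.051, 0.999, 0.0, -0.002]
contact_force: [0.0, -0.2, -1.1]
opening: 0.901
finger_force: 0.0
```

```bash
python3 - <<'E'
from h import *
i1,K,T=snap("wrist","w11"); print(ctrl.get_state()["opening"])
posts(i1,K,T,[.4886,.0108])
M=masks(i1)
for n,p in dict(red=(.376,.263),blue=(.388,-.240),yel=(.59,-.341)).items():
    px=proj(K,T,[[*p,.008]])[0]; print(n,px.round(0),end=" ")
    if 5<px[0]<506 and 5<px[1]<380: print(*rect(K,T,M["tile"],.008,px))
print(rect(K,T,M["lid"],.010,proj(K,T,[[.56,-.21,.01]])[0]))
h,s,v=hsv(i1); x0,y0=proj(K,T,[[.4886,.0108,.034]])[0].astype(int); print(x0,y0,[int(v[y0,x]) for x in range(x0-36,x0+40,3)],[int(v[y,x0]) for y in range(y0-60,y0+60,4)])
goto(.376,.263,None,.218)
E
```

```text
0.9000859282064042
pred [[219.5, 136.5], [287.9, 136.4], [223.0, 232.8], [284.5, 232.8]]
post 0 (np.int32(220), np.int32(136), np.int32(240), np.int32(158)) 193
post 1 (np.int32(269), np.int32(136), np.int32(288), np.int32(159)) 196
post 2 (np.int32(223), np.int32(215), np.int32(241), np.int32(233)) 132
post 3 (np.int32(267), np.int32(215), np.int32(285), np.int32(234)) 144
red [475. 102.] [0.37514389 0.25948788] (90.0, 57.1) 0.21907344554841068
blue [45. 65.] [ 0.38384412 -0.24197931] (90.0, 56.9) -0.3808775759359717
yel [-14. 220.] (array([0.51146118, 0.0521619 ]), (770.8, 466.1), np.float64(-1.5412545819830283))
253 177 [168, 122, 92, 90, 91, 96, 114, 126, 132, 131, 130, 124, 124, 129, 121, 123, 128, 126, 123, 114, 116, 115, 117, 188, 187, 188] [120, 119, 109, 109, 92, 93, 74, 124, 123, 124, 124, 124, 124, 124, 124, 124, 124, 124, 125, 125, 124, 87, 87, 102, 138, 185, 187, 187, 184, 186]
t 14.1 tcp [0.4895 0.0115 0.1707] d(mm) [ 87.3 261.7   0.4] yaw -0.116 q6 -1.86 tiltz [-0.0027  0.0005]
```

Emit:
move_arm([
  {"x": 0.014,"y": 0.044,"z": 0,"yaw": -0.02,"fingers": 0.1},
  {"x": 0.028,"y": 0.088,"z": 0,"yaw": -0.04,"fingers": 0.1},
  {"x": 0.042,"y": 0.132,"z": 0.01,"yaw": -0.06,"fingers": 0.1},
  {"x": 0.058,"y": 0.175,"z": 0.03,"yaw": -0.09,"fingers": 0.1},
  {"x": 0.073,"y": 0.218,"z": 0.05,"yaw": -0.116,"fingers": 0.1},
])

```text
time: 14.6
eef_pos: [0.3946, 0.2224, 0.1217]
tcp_rot: [-0.109, 0.994, 0.0, 0.001]
contact_force: [0.3, 0.3, -0.6]
opening: 0.899
finger_force: 0.0
```

Emit:
move_arm([
  {"x": 0.019,"y": 0.042,"z": 0.02,"yaw": 0,"fingers": 0.1},
  {"x": 0.019,"y": 0.042,"z": 0.05,"yaw": 0,"fingers": 0.1},
  {"x": 0.019,"y": 0.042,"z": 0.05,"yaw": 0,"fingers": 0.1},
  {"x": 0.019,"y": 0.042,"z": 0.05,"yaw": 0,"fingers": 0.1},
  {"x": 0.019,"y": 0.042,"z": 0.05,"yaw": 0,"fingers": 0.1},
])

```text
time: 15.1
eef_pos: [0.3695, 0.2576, 0.0736]
tcp_rot: [-0.108, 0.994, 0.0, 0.001]
contact_force: [-0.1, 0.4, 0.4]
opening: 0.898
finger_force: 0.0
```

```bash
cat >> h.py <<'E'
def settle(): # wait by camera calls (0.05 s each)
    for _ in range(4): ctrl.read_camera("side")
E
python3 - <<'E'
from h import *
i1,K,T=snap("wrist","w12"); M=masks(i1)
px=proj(K,T,[[.375,.262,.008]])[0]
c,sz,a=rect(K,T,M["tile"],.008,px); print(px,c,sz,a); goto(*c,None,a)
E
```

```text
[257.73595556 202.22999301] [0.37404272 0.26212582] (88.9, 52.9) 0.21847581555504014
t 15.2 tcp [0.3697 0.2576 0.0739] d(mm) [-5.2  3.5  0. ] yaw -0.002 q6 -1.40 tiltz [0.0029 0.0011]
```

Emit:
move_arm([
  {"x": -0.005,"y": 0.0035,"z": 0.03,"yaw": 0,"fingers": 0.2},
  {"x": -0.005,"y": 0.0035,"z": 0.06,"yaw": 0,"fingers": 0.3},
  {"x": -0.005,"y": 0.0035,"z": 0.08,"yaw": 0,"fingers": 0.33},
  {"x": -0.005,"y": 0.0035,"z": 0.089,"yaw": 0,"fingers": 0.33},
  {"x": -0.005,"y": 0.0035,"z": 0.089,"yaw": 0,"fingers": 0.33},
])

```text
time: 15.65
eef_pos: [0.3722, 0.2617, -0.017]
tcp_rot: [-0.108, 0.994, -0.0, -0.0]
contact_force: [0.9, -0.2, -0.6]
opening: 0.671
finger_force: 0.0
```

Emit:
move_arm([
  {"x": 0,"y": 0,"z": 0.001,"yaw": 0,"fingers": 0.33},
  {"x": 0,"y": 0,"z": 0.002,"yaw": 0,"fingers": 0.33},
  {"x": 0,"y": 0,"z": 0.003,"yaw": 0,"fingers": 0.33},
  {"x": 0,"y": 0,"z": 0.004,"yaw": 0,"fingers": 0.33},
])

```text
time: 16.05
eef_pos: [0.3724, 0.2625, -0.0202]
tcp_rot: [-0.109, 0.994, 0.0, 0.001]
contact_force: [0.5, -0.2, 0.0]
opening: 0.672
finger_force: 0.0
```

Emit:
move_arm([
  {"x": 0,"y": 0,"z": 0.001,"yaw": 0,"fingers": 0.33},
  {"x": 0,"y": 0,"z": 0.002,"yaw": 0,"fingers": 0.33},
])

```text
time: 16.25
eef_pos: [0.3719, 0.2623, -0.0228]
tcp_rot: [-0.109, 0.994, 0.0, 0.0]
contact_force: [0.6, 0.4, 0.5]
opening: 0.673
finger_force: 0.0
```

```bash
python3 - <<'E'
from h import *
i1,K,T=snap("wrist","w13"); goto(.37404,.26213,None,.2185); s=ctrl.get_state(); print(s["opening"],s["contact_force"])
M=masks(i1)["tile"]; h,s,v=hsv(i1)
print(rect(K,T,M,.008,proj(K,T,[[.374,.262,.008]])[0]))
E
```

```text
t 16.3 tcp [ 0.3718  0.2622 -0.023 ] d(mm) [-2.2 -0.6 -0. ] yaw -0.001 q6 -1.40 tiltz [-0.0002 -0.0001]
0.6737087407308316 [-0.32603069 -0.65007681 -0.32380139]
(array([0.37408273, 0.26213495]), (89.4, 52.2), np.float64(0.21809097213276685))
```

Emit:
move_arm([
  {"x": -0.002,"y": -0.0005,"z": 0,"yaw": 0,"fingers": 0.33},
  {"x": -0.002,"y": -0.0005,"z": 0.001,"yaw": 0,"fingers": 0.33},
  {"x": -0.002,"y": -0.0005,"z": 0.0015,"yaw": 0,"fingers": 0.33},
])

```text
time: 16.6
eef_pos: [0.3741, 0.2622, -0.0244]
tcp_rot: [-0.109, 0.994, 0.0, 0.0]
contact_force: [-0.2, -0.5, -0.4]
opening: 0.67
finger_force: 0.0
```

Emit:
move_arm([
  {"x": 0,"y": 0,"z": 0.001,"yaw": 0,"fingers": 0.33},
  {"x": 0,"y": 0,"z": 0.0015,"yaw": 0,"fingers": 0.33},
  {"x": 0,"y": 0,"z": 0.0015,"yaw": 0,"fingers": 0.33},
])

```text
time: 16.9
eef_pos: [0.3739, 0.2622, -0.026]
tcp_rot: [-0.109, 0.994, -0.0, -0.0]
contact_force: [-0.3, -0.5, 0.1]
opening: 0.669
finger_force: 0.0
```

Emit:
move_arm([
  {"x": 0,"y": 0,"z": 0.001,"yaw": 0,"fingers": 0.33},
  {"x": 0,"y": 0,"z": 0.0015,"yaw": 0,"fingers": 0.33},
  {"x": 0,"y": 0,"z": 0.0015,"yaw": 0,"fingers": 0.33},
])

```text
time: 17.2
eef_pos: [0.3739, 0.2622, -0.0275]
tcp_rot: [-0.109, 0.994, -0.0, -0.0]
contact_force: [-0.3, 0.1, -0.2]
opening: 0.67
finger_force: 0.0
```

Emit:
move_arm([
  {"x": 0,"y": 0,"z": 0,"yaw": 0,"fingers": 0.4},
  {"x": 0,"y": 0,"z": 0,"yaw": 0,"fingers": 0.5},
  {"x": 0,"y": 0,"z": 0,"yaw": 0,"fingers": 0.5},
], force=40)

```text
time: 17.5
eef_pos: [0.374, 0.2623, -0.0268]
tcp_rot: [-0.109, 0.994, -0.0, -0.0]
contact_force: [-2.4, -2.0, 5.2]
opening: 0.579
finger_force: 40.5
```

Emit:
move_arm([
  {"x": 0,"y": 0,"z": -0.01,"yaw": 0,"fingers": 0.6},
  {"x": 0,"y": 0,"z": -0.04,"yaw": 0,"fingers": 0.6},
  {"x": 0,"y": 0,"z": -0.08,"yaw": 0,"fingers": 0.6},
  {"x": 0,"y": 0,"z": -0.12,"yaw": 0,"fingers": 0.6},
  {"x": 0,"y": 0,"z": -0.14,"yaw": 0,"fingers": 0.6},
], force=60)

```text
time: 18.0
eef_pos: [0.3757, 0.263, 0.1168]
tcp_rot: [-0.109, 0.994, 0.001, 0.003]
contact_force: [1.0, 0.2, -0.4]
opening: 0.561
finger_force: 61.8
```

Emit:
move_arm([
  {"x": -0.009,"y": -0.04,"z": 0,"yaw": 0,"fingers": 0.6},
  {"x": -0.018,"y": -0.08,"z": 0,"yaw": 0,"fingers": 0.6},
  {"x": -0.027,"y": -0.12,"z": 0,"yaw": 0.03,"fingers": 0.6},
  {"x": -0.036,"y": -0.16,"z": 0,"yaw": 0.07,"fingers": 0.6},
  {"x": -0.045,"y": -0.2,"z": 0,"yaw": 0.115,"fingers": 0.6},
])

```text
time: 18.5
eef_pos: [0.4614, 0.0751, 0.1129]
tcp_rot: [-0.051, 0.999, 0.0, 0.0]
contact_force: [0.6, 1.0, -0.8]
opening: 0.555
finger_force: 61.8
```

```bash
python3 - <<'E'
from h import *
s=ctrl.get_state(); print(s["opening"],s["finger_force"]); goto(.4886,.0108,.1,.1035)
E
```

```text
0.5548935203140211 61.80299520492554
t 18.5 tcp [0.4614 0.0751 0.1129] d(mm) [-20.5 -66.8  13. ] yaw -0.002 q6 -1.73 tiltz [0.0008 0.0001]
```

Emit:
move_arm([
  {"x": -0.01,"y": -0.033,"z": 0.005,"yaw": 0,"fingers": 0.6},
  {"x": -0.0205,"y": -0.067,"z": 0.01,"yaw": 0,"fingers": 0.6},
  {"x": -0.0205,"y": -0.067,"z": 0.013,"yaw": 0,"fingers": 0.6},
  {"x": -0.0205,"y": -0.067,"z": 0.013,"yaw": 0,"fingers": 0.6},
  {"x": -0.0205,"y": -0.067,"z": 0.013,"yaw": 0,"fingers": 0.6},
])

```text
time: 19.0
eef_pos: [0.4877, 0.0128, 0.0994]
tcp_rot: [-0.052, 0.999, 0.0, -0.0]
contact_force: [-0.3, 0.5, -1.1]
opening: 0.559
finger_force: 61.8
```

```bash
cat >> h.py <<'E'
def heldtile(i1,K,dz,k="tile"):
    Tt=np.array(ctrl.camera_model("wrist")["tool_from_camera"])
    m=masks(i1)[k]&(hsv(i1)[2]>120); m[335:]=False
    px=proj(K,Tt,[[.02,0,-dz]])[0]
    cs,_=cv2.findContours(m.astype(np.uint8),cv2.RETR_EXTERNAL,cv2.CHAIN_APPROX_NONE)
    c=max(cs,key=lambda c:cv2.pointPolygonTest(c,(float(px[0]),float(px[1])),True))
    w=cast(K,Tt,c[:,0,:],-dz)[:,:2]*1000
    f=w[w[:,0]>20]; print("held: far x %.1f (98%% %.1f) near x %.1f  y %.1f..%.1f"%(w[:,0].max(),np.percentile(f[:,0],80),w[:,0].min(),f[:,1].min(),f[:,1].max()))
    print("px box",cv2.boundingRect(c), "rect",rect(K,Tt,m,-dz,px))
E
python3 - <<'E'
from h import *
i1,K,T=snap("wrist","w14"); goto(.4886,.0108,.0,.1035)
posts(i1,K,T,[.4886,.0108]); heldtile(i1,K,.0348)
E
```

```text
t 19.1 tcp [0.4879 0.0131 0.0996] d(mm) [-0.5 -2.4 99.6] yaw 0.001 q6 -1.86 tiltz [-0.0004  0.0003]
pred [[205.9, 146.3], [298.2, 146.4], [212.1, 270.3], [292.1, 270.4]]
post 0 (np.int32(207), np.int32(147), np.int32(232), np.int32(171)) 220
post 1 (np.int32(272), np.int32(147), np.int32(298), np.int32(174)) 320
held: far x 58.5 (98% 54.9) near x -54.1  y -27.0..24.7
px box (205, 145, 98, 181) rect (array([ 0.00215392, -0.00111731]), (112.5, 52.0), np.float64(-0.004402471598010216))
```

Emit:
move_arm([
  {"x": -0.0005,"y": -0.0017,"z": 0,"yaw": 0,"fingers": 0.6},
  {"x": -0.0005,"y": -0.0017,"z": 0.015,"yaw": 0,"fingers": 0.6},
  {"x": -0.0005,"y": -0.0017,"z": 0.03,"yaw": 0,"fingers": 0.6},
  {"x": -0.0005,"y": -0.0017,"z": 0.04,"yaw": 0,"fingers": 0.6},
  {"x": -0.0005,"y": -0.0017,"z": 0.045,"yaw": 0,"fingers": 0.6},
])

```text
time: 19.55
eef_pos: [0.4884, 0.0111, 0.0537]
tcp_rot: [-0.052, 0.999, 0.0, -0.001]
contact_force: [0.6, -0.9, -0.7]
opening: 0.56
finger_force: 61.8
```

Emit:
move_arm([
  {"x": 0,"y": 0,"z": 0.01,"yaw": 0,"fingers": 0.6},
  {"x": 0,"y": 0,"z": 0.02,"yaw": 0,"fingers": 0.6},
  {"x": 0,"y": 0,"z": 0.03,"yaw": 0,"fingers": 0.6},
  {"x": 0,"y": 0,"z": 0.04,"yaw": 0,"fingers": 0.6},
  {"x": 0,"y": 0,"z": 0.043,"yaw": 0,"fingers": 0.6},
])

```text
time: 20.05
eef_pos: [0.488, 0.0106, 0.0101]
tcp_rot: [-0.051, 0.999, 0.0, -0.001]
contact_force: [-0.5, 0.2, -1.2]
opening: 0.554
finger_force: 61.8
```

Emit:
move_arm([
  {"x": 0,"y": 0,"z": 0.001,"yaw": 0,"fingers": 0.6},
  {"x": 0,"y": 0,"z": 0.002,"yaw": 0,"fingers": 0.6},
  {"x": 0,"y": 0,"z": 0.003,"yaw": 0,"fingers": 0.6},
  {"x": 0,"y": 0,"z": 0.003,"yaw": 0,"fingers": 0.6},
])

```text
time: 20.45
eef_pos: [0.4893, 0.0104, 0.0089]
tcp_rot: [-0.051, 0.999, -0.0, 0.0]
contact_force: [-0.1, -0.1, -0.3]
opening: 0.556
finger_force: 61.9
```

Emit:
move_arm([
  {"x": 0,"y": 0,"z": 0.001,"yaw": 0,"fingers": 0.6},
  {"x": 0,"y": 0,"z": 0.0015,"yaw": 0,"fingers": 0.6},
  {"x": 0,"y": 0,"z": 0.0015,"yaw": 0,"fingers": 0.6},
])

```text
time: 20.75
eef_pos: [0.4894, 0.0104, 0.0076]
tcp_rot: [-0.051, 0.999, -0.0, 0.0]
contact_force: [-2.2, -0.3, 1.4]
opening: 0.558
finger_force: 63.1
```

Emit:
move_arm([
  {"x": 0,"y": 0,"z": 0.0005,"yaw": 0,"fingers": 0.6},
  {"x": 0,"y": 0,"z": 0.001,"yaw": 0,"fingers": 0.6},
  {"x": 0,"y": 0,"z": 0.001,"yaw": 0,"fingers": 0.6},
])

```text
time: 21.05
eef_pos: [0.4894, 0.0104, 0.0075]
tcp_rot: [-0.052, 0.999, -0.0, -0.0]
contact_force: [-5.4, 0.6, 8.8]
opening: 0.557
finger_force: 65.7
```

Emit:
move_arm([
  {"x": 0,"y": 0,"z": -0.001,"yaw": 0,"fingers": 0.4},
  {"x": 0,"y": 0,"z": -0.001,"yaw": 0,"fingers": 0.25},
  {"x": 0,"y": 0,"z": -0.001,"yaw": 0,"fingers": 0.2},
  {"x": 0,"y": 0,"z": -0.001,"yaw": 0,"fingers": 0.2},
])

```text
time: 21.45
eef_pos: [0.489, 0.0105, 0.0069]
tcp_rot: [-0.051, 0.999, 0.0, -0.0]
contact_force: [-0.5, -0.0, -0.2]
opening: 0.8
finger_force: 0.0
```

Emit:
move_arm([
  {"x": 0,"y": 0,"z": -0.02,"yaw": 0,"fingers": 0.2},
  {"x": 0,"y": 0,"z": -0.05,"yaw": 0,"fingers": 0.2},
  {"x": 0,"y": 0,"z": -0.09,"yaw": 0,"fingers": 0.2},
  {"x": 0,"y": 0,"z": -0.13,"yaw": 0,"fingers": 0.1},
  {"x": 0,"y": 0,"z": -0.16,"yaw": 0,"fingers": 0.1},
])

```text
time: 21.95
eef_pos: [0.4898, 0.0104, 0.1698]
tcp_rot: [-0.051, 0.999, -0.0, 0.001]
contact_force: [0.0, -0.1, 0.6]
opening: 0.9
finger_force: 0.0
```

Emit:
move_arm([
  {"x": 0,"y": 0,"z": 0,"yaw": 0,"fingers": 0.1},
  {"x": 0,"y": 0,"z": 0,"yaw": 0,"fingers": 0.1},
  {"x": 0,"y": 0,"z": 0,"yaw": 0,"fingers": 0.1},
])

```text
time: 22.25
eef_pos: [0.488, 0.0107, 0.1654]
tcp_rot: [-0.051, 0.999, 0.0, -0.001]
contact_force: [-0.0, -0.0, -0.7]
opening: 0.898
finger_force: 0.0
```

```bash
python3 - <<'E'
from h import *
i1,K,T=snap("wrist","w15"); goto(.3845,-.241,.08,-.381)
posts(i1,K,T,[.4886,.0108]); h,s,v=hsv(i1)
M=masks(i1); print("blk tile",rect(K,T,M["tile"],.042,proj(K,T,[[.4886,.0108,.042]])[0]))
print("blue",rect(K,T,M["tile"],.008,proj(K,T,[[.384,-.241,.008]])[0]))
x,y=proj(K,T,[[.56,-.215,.01]])[0].astype(int); print("lid px",x,y)
for yy in range(max(y-60,0),min(y+60,384),10): print(yy,[(int(h[yy,xx]),int(s[yy,xx]),int(v[yy,xx])) for xx in range(max(x-50,0),x+60,10)])
E
```

```text
t 22.3 tcp [0.4878 0.0107 0.1651] d(mm) [ 128.3 -239.9   85.3] yaw 0.484 q6 -1.86 tiltz [-0.0036  0.0007]
pred [[219.8, 138.3], [289.3, 138.3], [223.2, 235.9], [285.6, 235.9]]
post 2 (np.int32(223), np.int32(218), np.int32(241), np.int32(236)) 142
post 3 (np.int32(268), np.int32(218), np.int32(286), np.int32(237)) 148
blk tile (array([0.48714545, 0.01052503]), (94.7, 76.2), np.float64(0.10386094392475798))
blue (array([ 0.38371716, -0.24181859]), (89.3, 57.0), np.float64(-0.3823541656023659))
lid px 76 210
150 [(17, 106, 218), (18, 104, 225), (17, 107, 217), (15, 111, 108), (11, 141, 193), (12, 143, 191), (12, 143, 184), (12, 143, 177), (12, 141, 173), (11, 140, 170), (11, 142, 174)]
160 [(13, 169, 233), (12, 177, 235), (17, 107, 217), (19, 100, 233), (19, 102, 229), (17, 105, 122), (11, 141, 166), (11, 142, 167), (12, 142, 174), (12, 142, 180), (11, 141, 185)]
170 [(18, 104, 223), (17, 105, 220), (18, 105, 221), (17, 114, 226), (18, 106, 224), (11, 142, 179), (12, 141, 175), (12, 141, 173), (12, 141, 173), (12, 141, 175), (12, 141, 173)]
180 [(18, 103, 227), (18, 106, 221), (17, 107
[... 883 characters left out ...]
1, 142, 197), (11, 142, 196), (11, 143, 192), (12, 141, 174), (11, 141, 181), (12, 140, 189), (12, 142, 190), (11, 142, 194), (11, 142, 197), (12, 144, 195)]
240 [(12, 143, 185), (11, 141, 184), (12, 143, 184), (12, 141, 183), (12, 143, 182), (12, 142, 185), (12, 141, 188), (12, 142, 171), (12, 142, 176), (12, 142, 181), (12, 142, 182)]
250 [(12, 141, 190), (11, 142, 191), (11, 142, 187), (12, 143, 184), (12, 142, 178), (11, 141, 176), (12, 143, 187), (12, 141, 188), (12, 142, 183), (11, 142, 169), (11, 141, 177)]
260 [(12, 142, 178), (12, 142, 181), (11, 142, 178), (12, 142, 182), (11, 141, 176), (12, 142, 176), (11, 142, 183), (12, 139, 132), (12, 138, 131), (12, 139, 127), (12, 139, 134)]
```

Emit:
move_arm([
  {"x": 0.021,"y": -0.04,"z": 0,"yaw": 0.09,"fingers": 0.1},
  {"x": 0.042,"y": -0.08,"z": 0,"yaw": 0.18,"fingers": 0.1},
  {"x": 0.063,"y": -0.12,"z": 0.01,"yaw": 0.27,"fingers": 0.1},
  {"x": 0.085,"y": -0.16,"z": 0.02,"yaw": 0.37,"fingers": 0.1},
  {"x": 0.107,"y": -0.2,"z": 0.04,"yaw": 0.484,"fingers": 0.1},
])

```text
time: 22.8
eef_pos: [0.4025, -0.201, 0.1266]
tcp_rot: [0.191, 0.982, -0.0, 0.0]
contact_force: [1.0, -0.9, 1.0]
opening: 0.897
finger_force: 0.0
```

```bash
python3 - <<'E'
from h import *
goto(.384,-.241,.075,-.381)
E
```

```text
t 22.8 tcp [ 0.4025 -0.201   0.1266] d(mm) [  2.2 -44.   51.6] yaw -0.004 q6 -1.88 tiltz [ 0.0008 -0.0006]
```

Emit:
move_arm([
  {"x": 0.002,"y": -0.03,"z": 0.02,"yaw": 0,"fingers": 0.2},
  {"x": 0.002,"y": -0.044,"z": 0.05,"yaw": 0,"fingers": 0.3},
  {"x": 0.002,"y": -0.044,"z": 0.052,"yaw": 0,"fingers": 0.3},
  {"x": 0.002,"y": -0.044,"z": 0.052,"yaw": 0,"fingers": 0.3},
  {"x": 0.002,"y": -0.044,"z": 0.052,"yaw": 0,"fingers": 0.3},
])

```text
time: 23.3
eef_pos: [0.3856, -0.2392, 0.0757]
tcp_rot: [0.189, 0.982, -0.0, 0.0]
contact_force: [0.6, -0.1, 0.4]
opening: 0.703
finger_force: 0.0
```

```bash
python3 - <<'E'
from h import *
settle()
i1,K,T=snap("wrist","w16"); M=masks(i1)
c,sz,a=rect(K,T,M["tile"],.008,proj(K,T,[[.384,-.241,.008]])[0]); print(c,sz,a); goto(*c,-.0275,a)
E
```

```text
[ 0.38268527 -0.24418976] (89.3, 53.1) -0.38224684021043576
t 23.6 tcp [ 0.3858 -0.2395  0.0762] d(mm) [  1.3  -5.5 103.7] yaw 0.003 q6 -1.97 tiltz [ 0.0014 -0.0014]
```

Emit:
move_arm([
  {"x": 0.0013,"y": -0.0055,"z": 0.02,"yaw": 0.003,"fingers": 0.3},
  {"x": 0.0013,"y": -0.0055,"z": 0.05,"yaw": 0.003,"fingers": 0.3},
  {"x": 0.0013,"y": -0.0055,"z": 0.075,"yaw": 0.003,"fingers": 0.3},
  {"x": 0.0013,"y": -0.0055,"z": 0.085,"yaw": 0.003,"fingers": 0.3},
  {"x": 0.0013,"y": -0.0055,"z": 0.088,"yaw": 0.003,"fingers": 0.3},
])

```text
time: 24.05
eef_pos: [0.3814, -0.2435, -0.0136]
tcp_rot: [0.191, 0.982, 0.001, -0.001]
contact_force: [-0.3, 0.3, -0.7]
opening: 0.697
finger_force: 0.0
```

```bash
python3 - <<'E'
from h import *
settle(); settle(); i1,K,T=snap("wrist","w17"); M=masks(i1)
c,sz,a=rect(K,T,M["tile"],.008,proj(K,T,[[.384,-.243,.008]])[0]); print(c,sz,a); goto(*c,-.0275,a)
E
```

```text
[ 0.38217532 -0.24383191] (88.6, 52.3) -0.38210422793406185
t 24.5 tcp [ 0.3822 -0.2446 -0.0121] d(mm) [ 0.3  0.7 15.4] yaw -0.002 q6 -1.98 tiltz [ 0.0011 -0.0011]
```

Emit:
move_arm([
  {"x": 0.0003,"y": 0.0007,"z": 0.006,"yaw": 0,"fingers": 0.3},
  {"x": 0.0003,"y": 0.0007,"z": 0.01,"yaw": 0,"fingers": 0.3},
  {"x": 0.0003,"y": 0.0007,"z": 0.013,"yaw": 0,"fingers": 0.33},
  {"x": 0.0003,"y": 0.0007,"z": 0.015,"yaw": 0,"fingers": 0.33},
  {"x": 0.0003,"y": 0.0007,"z": 0.015,"yaw": 0,"fingers": 0.33},
])

```text
time: 25.0
eef_pos: [0.3814, -0.2431, -0.0284]
tcp_rot: [0.191, 0.982, 0.0, -0.0]
contact_force: [0.4, -0.2, 0.0]
opening: 0.67
finger_force: 0.0
```

Emit:
move_arm([
  {"x": 0,"y": 0,"z": 0,"yaw": 0,"fingers": 0.4},
  {"x": 0,"y": 0,"z": 0,"yaw": 0,"fingers": 0.5},
  {"x": 0,"y": 0,"z": 0,"yaw": 0,"fingers": 0.6},
  {"x": 0,"y": 0,"z": 0,"yaw": 0,"fingers": 0.6},
], force=50)

```text
time: 25.4
eef_pos: [0.3818, -0.2435, -0.0275]
tcp_rot: [0.191, 0.982, -0.0, 0.0]
contact_force: [-2.0, 1.3, 4.7]
opening: 0.573
finger_force: 51.3
```

Emit:
move_arm([
  {"x": 0,"y": 0,"z": -0.01,"yaw": 0,"fingers": 0.6},
  {"x": 0,"y": 0,"z": -0.04,"yaw": 0,"fingers": 0.6},
  {"x": 0,"y": 0,"z": -0.08,"yaw": 0,"fingers": 0.6},
  {"x": 0,"y": 0,"z": -0.12,"yaw": 0,"fingers": 0.6},
  {"x": 0,"y": 0,"z": -0.135,"yaw": 0,"fingers": 0.6},
])

```text
time: 25.9
eef_pos: [0.3837, -0.2453, 0.112]
tcp_rot: [0.191, 0.982, -0.002, 0.004]
contact_force: [0.0, -0.6, -0.7]
opening: 0.572
finger_force: 52.0
```

Emit:
move_arm([
  {"x": 0,"y": 0.045,"z": 0,"yaw": 0,"fingers": 0.6},
  {"x": -0.001,"y": 0.09,"z": 0,"yaw": -0.1,"fingers": 0.6},
  {"x": -0.002,"y": 0.135,"z": 0,"yaw": -0.23,"fingers": 0.6},
  {"x": -0.003,"y": 0.18,"z": 0,"yaw": -0.36,"fingers": 0.6},
  {"x": -0.003,"y": 0.22,"z": 0,"yaw": -0.4855,"fingers": 0.6},
])

```text
time: 26.4
eef_pos: [0.4675, -0.0387, 0.1076]
tcp_rot: [-0.053, 0.999, -0.0, 0.001]
contact_force: [0.0, -0.3, -0.3]
opening: 0.568
finger_force: 52.0
```

```bash
python3 - <<'E'
from h import *
s=ctrl.get_state(); print(s["opening"],s["finger_force"]); goto(.4886,.0112,.1,.1035)
E
```

```text
0.5676950636750343 52.01361358165741
t 26.4 tcp [ 0.4675 -0.0387  0.1076] d(mm) [-26.3  47.3   7.6] yaw 0.004 q6 -1.98 tiltz [ 0.0015 -0.0004]
```

Emit:
move_arm([
  {"x": -0.013,"y": 0.024,"z": 0.004,"yaw": 0,"fingers": 0.6},
  {"x": -0.0263,"y": 0.0473,"z": 0.007,"yaw": 0.002,"fingers": 0.6},
  {"x": -0.0263,"y": 0.0473,"z": 0.007,"yaw": 0.004,"fingers": 0.6},
  {"x": -0.0263,"y": 0.0473,"z": 0.007,"yaw": 0.004,"fingers": 0.6},
  {"x": -0.0263,"y": 0.0473,"z": 0.007,"yaw": 0.004,"fingers": 0.6},
])

```text
time: 26.9
eef_pos: [0.4881, 0.0085, 0.1003]
tcp_rot: [-0.048, 0.999, -0.0, 0.0]
contact_force: [-0.5, -0.4, -0.6]
opening: 0.579
finger_force: 52.0
```

```bash
python3 - <<'E'
from h import *
settle();settle()
i1,K,T=snap("wrist","w18"); goto(.4886,.0112,.0145,.1035)
posts(i1,K,T,[.4886,.0108]); heldtile(i1,K,.0355)
E
```

```text
t 27.4 tcp [0.4883 0.0089 0.1002] d(mm) [-0.5  2.2 85.7] yaw -0.007 q6 -1.86 tiltz [0.0001 0.    ]
pred [[211.2, 146.2], [303.2, 145.7], [217.5, 269.8], [297.3, 269.4]]
post 0 (np.int32(212), np.int32(147), np.int32(219), np.int32(170)) 108
held: far x 59.1 (98% 58.0) near x -54.2  y -27.1..24.8
px box (205, 144, 98, 183) rect (array([ 0.00236683, -0.00112626]), (113.2, 52.1), np.float64(-0.005134308265564158))
```

Emit:
move_arm([
  {"x": -0.0005,"y": 0.0023,"z": 0,"yaw": -0.007,"fingers": 0.6},
  {"x": -0.0005,"y": 0.0023,"z": 0.015,"yaw": -0.007,"fingers": 0.6},
  {"x": -0.0005,"y": 0.0023,"z": 0.03,"yaw": -0.007,"fingers": 0.6},
  {"x": -0.0005,"y": 0.0023,"z": 0.04,"yaw": -0.007,"fingers": 0.6},
  {"x": -0.0005,"y": 0.0023,"z": 0.045,"yaw": -0.007,"fingers": 0.6},
])

```text
time: 27.85
eef_pos: [0.4879, 0.0117, 0.054]
tcp_rot: [-0.052, 0.999, 0.0, -0.001]
contact_force: [-0.1, 0.0, -1.0]
opening: 0.578
finger_force: 52.0
```

Emit:
move_arm([
  {"x": 0,"y": 0,"z": 0.01,"yaw": 0,"fingers": 0.6},
  {"x": 0,"y": 0,"z": 0.02,"yaw": 0,"fingers": 0.6},
  {"x": 0,"y": 0,"z": 0.03,"yaw": 0,"fingers": 0.6},
  {"x": 0,"y": 0,"z": 0.036,"yaw": 0,"fingers": 0.6},
  {"x": 0,"y": 0,"z": 0.038,"yaw": 0,"fingers": 0.6},
])

```text
time: 28.35
eef_pos: [0.4879, 0.0116, 0.0161]
tcp_rot: [-0.052, 0.999, 0.0, -0.001]
contact_force: [0.6, -0.2, -1.5]
opening: 0.575
finger_force: 52.0
```

Emit:
move_arm([
  {"x": 0,"y": 0,"z": 0.001,"yaw": 0,"fingers": 0.6},
  {"x": 0,"y": 0,"z": 0.0015,"yaw": 0,"fingers": 0.6},
  {"x": 0,"y": 0,"z": 0.0015,"yaw": 0,"fingers": 0.6},
  {"x": 0,"y": 0,"z": 0.0015,"yaw": 0,"fingers": 0.6},
])

```text
time: 28.75
eef_pos: [0.4889, 0.0115, 0.016]
tcp_rot: [-0.052, 0.999, -0.0, 0.0]
contact_force: [0.3, 0.5, -1.0]
opening: 0.573
finger_force: 52.0
```

Emit:
move_arm([
  {"x": 0,"y": 0,"z": 0.001,"yaw": 0,"fingers": 0.6},
  {"x": 0,"y": 0,"z": 0.0015,"yaw": 0,"fingers": 0.6},
  {"x": 0,"y": 0,"z": 0.0015,"yaw": 0,"fingers": 0.6},
])

```text
time: 29.05
eef_pos: [0.4888, 0.0114, 0.0146]
tcp_rot: [-0.052, 0.999, -0.0, 0.0]
contact_force: [-0.7, 0.0, 2.7]
opening: 0.574
finger_force: 52.7
```

Emit:
move_arm([
  {"x": 0,"y": 0,"z": -0.001,"yaw": 0,"fingers": 0.4},
  {"x": 0,"y": 0,"z": -0.001,"yaw": 0,"fingers": 0.25},
  {"x": 0,"y": 0,"z": -0.001,"yaw": 0,"fingers": 0.2},
  {"x": 0,"y": 0,"z": -0.001,"yaw": 0,"fingers": 0.2},
])

```text
time: 29.45
eef_pos: [0.4886, 0.0115, 0.0151]
tcp_rot: [-0.052, 0.999, -0.0, 0.0]
contact_force: [-0.4, -0.2, -0.7]
opening: 0.797
finger_force: 0.0
```

Emit:
move_arm([
  {"x": 0,"y": 0,"z": -0.02,"yaw": 0,"fingers": 0.2},
  {"x": 0,"y": 0,"z": -0.05,"yaw": 0,"fingers": 0.2},
  {"x": 0,"y": 0,"z": -0.09,"yaw": 0,"fingers": 0.2},
  {"x": 0,"y": 0,"z": -0.13,"yaw": 0,"fingers": 0.1},
  {"x": 0,"y": 0,"z": -0.15,"yaw": 0,"fingers": 0.1},
])

```text
time: 29.95
eef_pos: [0.4905, 0.0112, 0.1694]
tcp_rot: [-0.052, 0.999, -0.001, 0.003]
contact_force: [0.4, -0.3, 0.1]
opening: 0.9
finger_force: 0.0
```

Emit:
move_arm([
  {"x": -0.008,"y": -0.045,"z": 0,"yaw": 0.06,"fingers": 0.1},
  {"x": -0.016,"y": -0.09,"z": 0,"yaw": 0.12,"fingers": 0.1},
  {"x": -0.024,"y": -0.135,"z": 0,"yaw": 0.18,"fingers": 0.1},
  {"x": -0.032,"y": -0.18,"z": 0,"yaw": 0.24,"fingers": 0.1},
  {"x": -0.039,"y": -0.225,"z": 0,"yaw": 0.3,"fingers": 0.1},
])

```text
time: 30.45
eef_pos: [0.5511, -0.21, 0.1651]
tcp_rot: [0.099, 0.995, 0.0, 0.0]
contact_force: [1.1, -0.2, 0.6]
opening: 0.895
finger_force: 0.0
```

```bash
python3 - <<'E'
from h import *
settle()
i1,K,T=snap("wrist","w19"); M=masks(i1); h,s,v=hsv(i1)
c,sz,a=rect(K,T,M["tile"],.008,proj(K,T,[[.588,-.34,.008]])[0]); print(c,sz,a); goto(*c,.08,a)
m=(h>=15)&(s<125)&(v>190)
print("lid",rect(K,T,m,.010,proj(K,T,[[.575,-.23,.01]])[0]))
x,y=proj(K,T,[[.4335,-.3824,.008]])[0].astype(int); print("pad px",x,y,[(int(h[yy,xx]),int(s[yy,xx]),int(v[yy,xx])) for yy in range(y-30,y+31,10) for xx in (x-30,x-15,x,x+15,x+30) if 0<=yy<384 and 0<=xx<512])
E
```

```text
[ 0.59729492 -0.34766461] (20.6, 19.8) -0.7134177794015959
t 30.7 tcp [ 0.5504 -0.2079  0.1646] d(mm) [ -73.3 -128.1   84.4] yaw 0.518 q6 -1.91 tiltz [-0.001  0.001]
lid (array([ 0.55998761, -0.27364386]), (66.1, 37.6), np.float64(1.253895736567844))
pad px 89 106 [(14, 118, 156), (14, 120, 179), (14, 120, 151), (12, 132, 149), (12, 141, 170), (14, 119, 157), (14, 119, 157), (13, 119, 165), (13, 116, 143), (12, 141, 157), (12, 137, 119), (14, 118, 155), (14, 119, 146), (13, 118, 168), (12, 137, 121), (11, 136, 116), (14, 119, 173), (13, 119, 158), (14, 118, 162), (12, 138, 124), (12, 137, 119), (13, 119, 175), (14, 120, 164), (13, 119, 163), (12, 137, 121), (11, 142, 174), (14, 119, 150), (14, 118, 153), (13, 118, 155), (12, 109, 84), (12, 142, 194), (12, 143, 177), (14, 121, 220), (14, 120, 159), (14, 120, 191)]
```

```bash
cat >> h.py <<'E'
def odd(im): # not table-coloured (wrist)
    h,s,v=[c.astype(int) for c in hsv(im)]
    m=((s<129)|(s>155))&(v>100)
    return cv2.morphologyEx(m.astype(np.uint8),cv2.MORPH_OPEN,np.ones((3,3)))
E
python3 - <<'E'
from h import *
st=ctrl.get_state(); i1=cv2.imread("pics/w19.png"); _,K,T=snap("wrist")
m=odd(i1)
for n,p,z in (("yel",(.588,-.34),.008),("lid",(.56,-.215),.01),("pad",(.433,-.382),.008)):
    px=proj(K,T,[[*p,z]])[0]; print(n,px.round(),*rect(K,T,m,z,px))
# components list
n,l,stt,ce=cv2.connectedComponentsWithStats(m)
for i in range(1,n):
    if stt[i,4]>150: print(stt[i],cast(K,T,ce[i],.008)[0,:2].round(3))
E
```

```text
yel [162. 220.] [ 0.56683417 -0.31042902] (244.5, 108.2) -0.9037561661964855
lid [250. 183.] [ 0.56629321 -0.3097265 ] (243.1, 107.5) -0.9037561661964855
pad [ 89. 106.] [ 0.43025211 -0.38153052] (88.1, 55.2) -0.011376358386545604
[493   5  19  25 189] [0.429 0.087]
[ 419   22   93  123 3834] [0.491 0.038]
[453  53  18  28 196] [0.474 0.044]
[  53   59   70   86 3647] [ 0.428 -0.382]
[449  84  23  23 398] [0.505 0.043]
[ 135  120  107  162 6743] [ 0.549 -0.293]
[423 206  64  40 836] [0.67 0.04]
[332 236  30  46 415] [ 0.692 -0.104]
[288 252  43  82 960] [ 0.759 -0.168]
[316 273  17  23 240] [ 0.729 -0.142]
[ 439  275   44   49 1097] [0.784 0.059]
[ 373  337   55   47 1694] [ 0.897 -0.046]
```

```bash
python3 - <<'E'
import cv2
im=cv2.imread("pics/w19.png"); cv2.imwrite("pics/w19b.png",cv2.resize(im[100:300,60:300],(720,600),interpolation=cv2.INTER_CUBIC))
E
```

```text
(no output)
```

View pics/w19b.png

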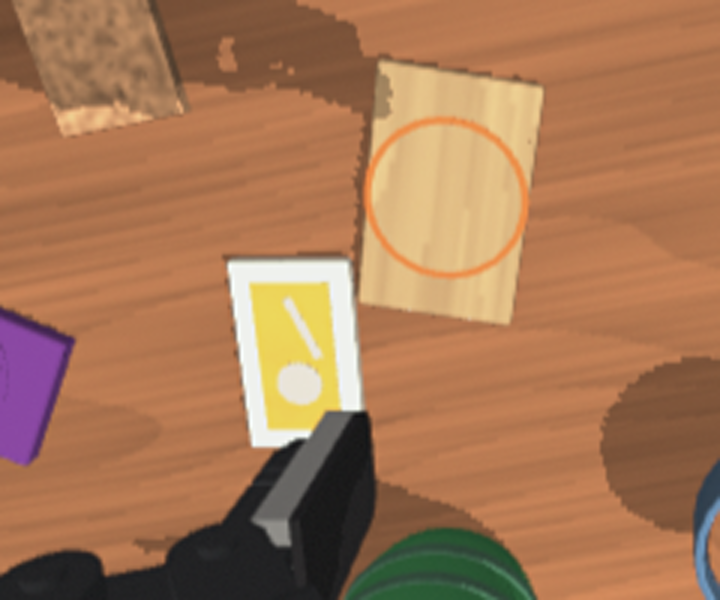

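The crop shows the lid now close beside the yellow tile, its lower-left corner at (360,300) touching near the tile's far end. It seems to have been knocked. The finger space at the tile's middle is clear by about 10 mm. The tile corners are (228,258), (352,258) and (252,448).

```bash
python3 - <<'E'
from h import *
_,K,T=snap("wrist")
f=lambda l,z: cast(K,T,np.array(l)/3+[60,100],z)[:,:2]
c=f([(228,258),(352,258),(252,448)],.008); print(c.round(4), [np.linalg.norm(c[1]-c[0]),np.linalg.norm(c[2]-c[0])])
ctr=(c[1]+c[2])/2; d=c[0]-c[2]; a=np.arctan2(d[1],d[0]); print("yel",ctr,a-np.pi if a>1 else a+np.pi)
l=f([(378,58),(544,85),(511,325),(360,302)],.010); print("lid",l.mean(0),np.linalg.norm(l[1]-l[0]),np.linalg.norm(l[2]-l[1]),np.arctan2(*(l[2]-l[1])[::-1]))
goto(*ctr,.07,a)
E
```

```text
[[ 0.5366 -0.3583]
 [ 0.5467 -0.3066]
 [ 0.6247 -0.376 ]] [np.float64(0.05267557473628591), np.float64(0.08993548711220259)]
yel [ 0.58572895 -0.34129275] -0.19797722311044197
lid [ 0.52908748 -0.25997645] 0.06592590348894677 0.10233465130011328 -0.3468538126366941
t 30.8 tcp [ 0.5505 -0.2069  0.1649] d(mm) [ -60.6 -125.1   94.8] yaw 0.004 q6 -1.91 tiltz [-0.0006  0.0006]
```

Emit:
move_arm([
  {"x": -0.02,"y": -0.042,"z": 0,"yaw": 0,"fingers": 0.2},
  {"x": -0.04,"y": -0.084,"z": 0,"yaw": 0,"fingers": 0.3},
  {"x": -0.0606,"y": -0.125,"z": 0.03,"yaw": 0,"fingers": 0.3},
  {"x": -0.0606,"y": -0.125,"z": 0.07,"yaw": 0,"fingers": 0.3},
  {"x": -0.0606,"y": -0.125,"z": 0.095,"yaw": 0.004,"fingers": 0.3},
])

```text
time: 31.3
eef_pos: [0.585, -0.3418, 0.067]
tcp_rot: [0.1, 0.995, 0.001, -0.001]
contact_force: [-1.3, 0.6, -0.8]
opening: 0.699
finger_force: 0.0
```

```bash
cat >> h.py <<'E'
def far(i1,K,T,m,z,c,a,L=.088,W=.052):
    """sub-check: contour restricted near the expected rectangle; prints tool-line extents about c along/across a"""
    cs,_=cv2.findContours(m.astype(np.uint8),cv2.RETR_EXTERNAL,cv2.CHAIN_APPROX_NONE)
    w=np.vstack([cast(K,T,k[:,0,:],z)[:,:2] for k in cs if len(k)>30])-c
    u=np.array([np.cos(a),np.sin(a)]); n=np.array([-u[1],u[0]]); s,t=w@u,w@n
    g=lambda v,sel,e: np.median(v[sel&(abs(v-e)<.006)])*1000 if (sel&(abs(v-e)<.006)).sum()>5 else None
    print("ends",g(s,abs(t)<W/3,-L/2),g(s,abs(t)<W/3,L/2),"sides",g(t,abs(s)<L/3,-W/2),g(t,abs(s)<L/3,W/2))
E
python3 - <<'E'
from h import *
settle(); settle()
i1,K,T=snap("wrist","w20"); M=masks(i1)["tile"]
c=np.array([.5857,-.3413])
print(rect(K,T,M,.008,proj(K,T,[[.5857,-.3413,.008]])[0]))
h,s,v=hsv(i1); M2=(s<90)&(v>150)
print(rect(K,T,M2,.008,proj(K,T,[[.5857,-.3413,.008]])[0]))
far(i1,K,T,M2,.008,c,-.198)
goto(*c,-.0275,-.198)
E
```

```text
(array([ 0.58439795, -0.34485159]), (89.0, 53.0), np.float64(-0.19444032066388406))
(array([ 0.58484552, -0.34482611]), (88.1, 52.0), np.float64(-0.19467920621366464))
ends -44.14935656000418 43.87526157273232 sides -29.148811513140384 21.754944584358455
t 31.8 tcp [ 0.5873 -0.3431  0.0729] d(mm) [  2.3   1.6 100.3] yaw -0.001 q6 -2.05 tiltz [ 0.0033 -0.0026]
```

Emit:
move_arm([
  {"x": 0.0022,"y": -0.0022,"z": 0.03,"yaw": -0.004,"fingers": 0.3},
  {"x": 0.0022,"y": -0.0022,"z": 0.06,"yaw": -0.004,"fingers": 0.3},
  {"x": 0.0022,"y": -0.0022,"z": 0.08,"yaw": -0.004,"fingers": 0.3},
  {"x": 0.0022,"y": -0.0022,"z": 0.086,"yaw": -0.004,"fingers": 0.3},
  {"x": 0.0022,"y": -0.0022,"z": 0.086,"yaw": -0.004,"fingers": 0.3},
])

```text
time: 32.25
eef_pos: [0.5832, -0.3441, -0.016]
tcp_rot: [0.098, 0.995, 0.0, -0.0]
contact_force: [0.3, 0.3, -0.0]
opening: 0.699
finger_force: 0.0
```

```bash
python3 - <<'E'
from h import *
settle(); settle(); i1,K,T=snap("wrist","w21"); h,s,v=hsv(i1); M=masks(i1)
c,sz,a=rect(K,T,(s<90)&(v>150),.008,proj(K,T,[[.5847,-.3448,.008]])[0]); print(c,sz,a); goto(*c,-.0275,a)
E
```

```text
[ 0.58476135 -0.34492386] (87.2, 51.6) -0.19420436459130297
t 32.7 tcp [ 0.5837 -0.3446 -0.0151] d(mm) [-1.1 -0.1 12.4] yaw -0.001 q6 -2.06 tiltz [ 0.0009 -0.0007]
```

Emit:
move_arm([
  {"x": -0.001,"y": 0,"z": 0.006,"yaw": 0,"fingers": 0.3},
  {"x": -0.001,"y": 0,"z": 0.01,"yaw": 0,"fingers": 0.33},
  {"x": -0.001,"y": 0,"z": 0.0125,"yaw": 0,"fingers": 0.33},
  {"x": -0.001,"y": 0,"z": 0.0125,"yaw": 0,"fingers": 0.33},
  {"x": -0.001,"y": 0,"z": 0.0125,"yaw": 0,"fingers": 0.33},
])

```text
time: 33.2
eef_pos: [0.5842, -0.3444, -0.0286]
tcp_rot: [0.098, 0.995, 0.0, -0.0]
contact_force: [-0.4, 1.3, -0.6]
opening: 0.668
finger_force: 0.0
```

Emit:
move_arm([
  {"x": 0,"y": 0,"z": 0,"yaw": 0,"fingers": 0.4},
  {"x": 0,"y": 0,"z": 0,"yaw": 0,"fingers": 0.5},
  {"x": 0,"y": 0,"z": 0,"yaw": 0,"fingers": 0.6},
  {"x": 0,"y": 0,"z": 0,"yaw": 0,"fingers": 0.6},
], force=50)

```text
time: 33.6
eef_pos: [0.5848, -0.3449, -0.0277]
tcp_rot: [0.098, 0.995, -0.0, 0.001]
contact_force: [-0.1, 0.0, 2.1]
opening: 0.578
finger_force: 51.9
```

Emit:
move_arm([
  {"x": 0,"y": 0,"z": -0.01,"yaw": 0,"fingers": 0.6},
  {"x": 0,"y": 0,"z": -0.04,"yaw": 0,"fingers": 0.6},
  {"x": 0,"y": 0,"z": -0.08,"yaw": 0,"fingers": 0.6},
  {"x": 0,"y": 0,"z": -0.12,"yaw": 0,"fingers": 0.6},
  {"x": 0,"y": 0,"z": -0.135,"yaw": 0,"fingers": 0.6},
])

```text
time: 34.1
eef_pos: [0.5865, -0.3462, 0.1124]
tcp_rot: [0.098, 0.995, -0.002, 0.004]
contact_force: [0.0, -0.4, 0.2]
opening: 0.574
finger_force: 52.0
```

Emit:
move_arm([
  {"x": 0.02,"y": 0.04,"z": 0,"yaw": 0,"fingers": 0.6},
  {"x": 0.04,"y": 0.08,"z": 0,"yaw": -0.05,"fingers": 0.6},
  {"x": 0.06,"y": 0.12,"z": 0,"yaw": -0.13,"fingers": 0.6},
  {"x": 0.08,"y": 0.16,"z": 0,"yaw": -0.21,"fingers": 0.6},
  {"x": 0.1,"y": 0.2,"z": 0,"yaw": -0.298,"fingers": 0.6},
])

```text
time: 34.6
eef_pos: [0.5235, -0.127, 0.1053]
tcp_rot: [-0.053, 0.999, 0.001, -0.001]
contact_force: [0.9, 1.0, -1.4]
opening: 0.573
finger_force: 52.0
```

```bash
python3 - <<'E'
from h import *
s=ctrl.get_state(); print(s["opening"],s["finger_force"]); goto(.4886,.0112,.1,.1035)
E
```

```text
0.5730513672598674 51.9854199886322
t 34.6 tcp [ 0.5235 -0.127   0.1053] d(mm) [ 20.2 141.1   5.5] yaw 0.002 q6 -2.10 tiltz [-0.0019  0.001 ]
```

Emit:
move_arm([
  {"x": 0.006,"y": 0.045,"z": 0,"yaw": 0,"fingers": 0.6},
  {"x": 0.012,"y": 0.09,"z": 0,"yaw": 0,"fingers": 0.6},
  {"x": 0.018,"y": 0.13,"z": 0,"yaw": 0,"fingers": 0.6},
  {"x": 0.0202,"y": 0.141,"z": 0.005,"yaw": 0,"fingers": 0.6},
  {"x": 0.0202,"y": 0.141,"z": 0.005,"yaw": 0,"fingers": 0.6},
])

```text
time: 35.1
eef_pos: [0.4888, 0.0108, 0.1]
tcp_rot: [-0.053, 0.999, 0.0, -0.002]
contact_force: [-0.1, -0.4, -0.8]
opening: 0.575
finger_force: 52.0
```

```bash
python3 - <<'E'
from h import *
settle();settle()
i1,K,T=snap("wrist","w22"); goto(.4886,.0113,.0223,.1035)
posts(i1,K,T,[.4886,.0108]); heldtile(i1,K,.0357); print(ctrl.get_state()["opening"])
E
```

```text
t 35.5 tcp [0.4909 0.0085 0.1017] d(mm) [ 2.   3.  79.4] yaw -0.002 q6 -1.86 tiltz [ 0.0001 -0.0001]
pred [[212.7, 142.1], [304.3, 142.0], [218.3, 265.9], [297.8, 265.8]]
held: far x 60.6 (98% 59.6) near x -54.0  y -27.0..24.8
px box (204, 141, 101, 186) rect (array([ 0.00323325, -0.00107036]), (114.5, 52.2), np.float64(-0.004371046297147352))
0.574728599688731
```

Emit:
move_arm([
  {"x": 0.002,"y": 0.003,"z": 0,"yaw": -0.002,"fingers": 0.6},
  {"x": 0.002,"y": 0.003,"z": 0.015,"yaw": -0.002,"fingers": 0.6},
  {"x": 0.002,"y": 0.003,"z": 0.03,"yaw": -0.002,"fingers": 0.6},
  {"x": 0.002,"y": 0.003,"z": 0.04,"yaw": -0.002,"fingers": 0.6},
  {"x": 0.002,"y": 0.003,"z": 0.045,"yaw": -0.002,"fingers": 0.6},
])

```text
time: 36.05
eef_pos: [0.4875, 0.0122, 0.0556]
tcp_rot: [-0.052, 0.999, 0.0, -0.001]
contact_force: [0.1, -0.2, -1.2]
opening: 0.577
finger_force: 52.0
```

Emit:
move_arm([
  {"x": 0,"y": 0,"z": 0.01,"yaw": 0,"fingers": 0.6},
  {"x": 0,"y": 0,"z": 0.02,"yaw": 0,"fingers": 0.6},
  {"x": 0,"y": 0,"z": 0.028,"yaw": 0,"fingers": 0.6},
  {"x": 0,"y": 0,"z": 0.031,"yaw": 0,"fingers": 0.6},
  {"x": 0,"y": 0,"z": 0.032,"yaw": 0,"fingers": 0.6},
])

```text
time: 36.55
eef_pos: [0.488, 0.0121, 0.0241]
tcp_rot: [-0.052, 0.999, 0.0, -0.0]
contact_force: [-0.0, -0.2, -0.4]
opening: 0.577
finger_force: 52.0
```

Emit:
move_arm([
  {"x": 0,"y": 0,"z": 0.001,"yaw": 0,"fingers": 0.6},
  {"x": 0,"y": 0,"z": 0.0015,"yaw": 0,"fingers": 0.6},
  {"x": 0,"y": 0,"z": 0.0015,"yaw": 0,"fingers": 0.6},
  {"x": 0,"y": 0,"z": 0.0015,"yaw": 0,"fingers": 0.6},
])

```text
time: 36.95
eef_pos: [0.4886, 0.012, 0.0234]
tcp_rot: [-0.052, 0.999, -0.0, 0.0]
contact_force: [0.1, -0.0, -0.4]
opening: 0.577
finger_force: 52.0
```

Emit:
move_arm([
  {"x": 0,"y": 0,"z": 0.001,"yaw": 0,"fingers": 0.6},
  {"x": 0,"y": 0,"z": 0.001,"yaw": 0,"fingers": 0.6},
  {"x": 0,"y": 0,"z": 0.001,"yaw": 0,"fingers": 0.6},
])

```text
time: 37.25
eef_pos: [0.4885, 0.012, 0.0222]
tcp_rot: [-0.052, 0.999, -0.0, 0.0]
contact_force: [0.6, 0.4, 0.1]
opening: 0.573
finger_force: 52.1
```

Emit:
move_arm([
  {"x": 0,"y": 0,"z": 0,"yaw": 0,"fingers": 0.4},
  {"x": 0,"y": 0,"z": 0,"yaw": 0,"fingers": 0.25},
  {"x": 0,"y": 0,"z": 0,"yaw": 0,"fingers": 0.2},
  {"x": 0,"y": 0,"z": 0,"yaw": 0,"fingers": 0.2},
])

```text
time: 37.65
eef_pos: [0.4885, 0.0121, 0.0223]
tcp_rot: [-0.052, 0.999, -0.0, 0.0]
contact_force: [-0.3, 0.3, 0.2]
opening: 0.802
finger_force: 0.0
```

Emit:
move_arm([
  {"x": 0,"y": 0,"z": -0.02,"yaw": 0,"fingers": 0.2},
  {"x": 0,"y": 0,"z": -0.05,"yaw": 0,"fingers": 0.2},
  {"x": 0,"y": 0,"z": -0.09,"yaw": 0,"fingers": 0.2},
  {"x": 0,"y": 0,"z": -0.13,"yaw": 0,"fingers": 0.1},
  {"x": 0,"y": 0,"z": -0.14,"yaw": 0,"fingers": 0.1},
])

```text
time: 38.15
eef_pos: [0.4915, 0.0116, 0.1678]
tcp_rot: [-0.052, 0.999, -0.001, 0.005]
contact_force: [1.1, 0.2, 1.2]
opening: 0.905
finger_force: 0.0
```

```bash
python3 - <<'E'
from h import *
settle(); i1,K,T=snap("wrist","w23"); posts(i1,K,T,[.4886,.0108]); h,s,v=hsv(i1)
print("top tile",rect(K,T,(s<90)&(v>150),.058,proj(K,T,[[.4886,.0108,.058]])[0]))
for z in (.042,.058): print(z,proj(K,T,[[.4886,.0108,z]])[0].round(), rect(K,T,(h>18)&(h<33)&(s>100)&(v>150),z,proj(K,T,[[.4886,.0108,z]])[0]))
goto(.430,-.3815,.08,-.011)
E
```

```text
pred [[217.7, 138.9], [288.4, 139.0], [221.2, 237.9], [284.6, 238.0]]
post 0 (np.int32(218), np.int32(140), np.int32(225), np.int32(162)) 119
post 2 (np.int32(220), np.int32(220), np.int32(239), np.int32(239)) 145
post 3 (np.int32(266), np.int32(220), np.int32(285), np.int32(239)) 156
top tile (array([0.48841034, 0.01109721]), (89.3, 51.7), np.float64(0.10576165863950449))
0.042 [253. 183.] (array([0.49300891, 0.01137092]), (71.2, 35.4), np.float64(0.10538192515757272))
0.058 [253. 186.] (array([0.48867316, 0.01093308]), (67.3, 33.4), np.float64(0.10538297377725203))
t 38.4 tcp [0.487  0.0123 0.16  ] d(mm) [  97.4 -385.8   80. ] yaw 0.115 q6 -1.86 tiltz [-0.0037  0.0007]
```

Emit:
move_arm([
  {"x": 0.011,"y": -0.045,"z": 0,"yaw": 0,"fingers": 0.1},
  {"x": 0.022,"y": -0.09,"z": 0,"yaw": 0,"fingers": 0.1},
  {"x": 0.033,"y": -0.135,"z": 0,"yaw": 0,"fingers": 0.1},
  {"x": 0.044,"y": -0.18,"z": 0,"yaw": 0,"fingers": 0.1},
  {"x": 0.055,"y": -0.22,"z": 0,"yaw": 0,"fingers": 0.2},
])

```text
time: 38.9
eef_pos: [0.4549, -0.2137, 0.1597]
tcp_rot: [-0.052, 0.999, 0.001, -0.002]
contact_force: [1.3, -0.1, -0.7]
opening: 0.8
finger_force: 0.0
```

Emit:
move_arm([
  {"x": 0.011,"y": -0.045,"z": 0,"yaw": 0.03,"fingers": 0.3},
  {"x": 0.022,"y": -0.09,"z": 0.02,"yaw": 0.06,"fingers": 0.3},
  {"x": 0.033,"y": -0.13,"z": 0.05,"yaw": 0.09,"fingers": 0.3},
  {"x": 0.042,"y": -0.166,"z": 0.075,"yaw": 0.115,"fingers": 0.3},
  {"x": 0.042,"y": -0.166,"z": 0.085,"yaw": 0.115,"fingers": 0.3},
])

```text
time: 39.4
eef_pos: [0.4288, -0.3834, 0.0715]
tcp_rot: [0.008, 1.0, 0.003, -0.003]
contact_force: [-0.1, -0.3, -0.0]
opening: 0.698
finger_force: 0.0
```

```bash
python3 - <<'E'
from h import *
settle();settle()
i1,K,T=snap("wrist","w24"); m=odd(i1)
c,sz,a=rect(K,T,m,.008,proj(K,T,[[.430,-.3815,.008]])[0]); print(c,sz,a); goto(*c,-.0275,a)
E
```

```text
[ 0.42966992 -0.3842247 ] (87.5, 51.9) -0.00818575824257639
t 39.9 tcp [ 0.433  -0.3816  0.0785] d(mm) [  3.4  -2.5 106. ] yaw -0.001 q6 -2.46 tiltz [ 0.0014 -0.0017]
```

Emit:
move_arm([
  {"x": 0.0034,"y": -0.0025,"z": 0.03,"yaw": 0,"fingers": 0.3},
  {"x": 0.0034,"y": -0.0025,"z": 0.06,"yaw": 0,"fingers": 0.3},
  {"x": 0.0034,"y": -0.0025,"z": 0.085,"yaw": 0,"fingers": 0.3},
  {"x": 0.0034,"y": -0.0025,"z": 0.092,"yaw": 0,"fingers": 0.3},
  {"x": 0.0034,"y": -0.0025,"z": 0.092,"yaw": 0,"fingers": 0.3},
])

```text
time: 40.35
eef_pos: [0.4284, -0.3836, -0.0154]
tcp_rot: [0.005, 1.0, 0.001, -0.001]
contact_force: [-0.6, 0.5, 0.3]
opening: 0.701
finger_force: 0.0
```

```bash
python3 - <<'E'
from h import *
settle();settle()
i1,K,T=snap("wrist","w25"); m=odd(i1)
c,sz,a=rect(K,T,m,.008,proj(K,T,[[.430,-.384,.008]])[0]); print(c,sz,a); goto(*c,-.0275,a)
E
```

```text
[ 0.4289985  -0.38416608] (88.7, 51.6) -0.009941713507320316
t 40.8 tcp [ 0.429  -0.3848 -0.0141] d(mm) [-0.   0.7 13.4] yaw -0.001 q6 -2.47 tiltz [ 0.0008 -0.001 ]
```

Emit:
move_arm([
  {"x": 0,"y": 0.0007,"z": 0.006,"yaw": 0,"fingers": 0.3},
  {"x": 0,"y": 0.0007,"z": 0.01,"yaw": 0,"fingers": 0.33},
  {"x": 0,"y": 0.0007,"z": 0.0135,"yaw": 0,"fingers": 0.33},
  {"x": 0,"y": 0.0007,"z": 0.0135,"yaw": 0,"fingers": 0.33},
  {"x": 0,"y": 0.0007,"z": 0.0135,"yaw": 0,"fingers": 0.33},
])

```text
time: 41.3
eef_pos: [0.4285, -0.3836, -0.0287]
tcp_rot: [0.005, 1.0, 0.0, -0.0]
contact_force: [-0.7, 0.1, -0.6]
opening: 0.671
finger_force: 0.0
```

Emit:
move_arm([
  {"x": 0,"y": 0,"z": 0,"yaw": 0,"fingers": 0.4},
  {"x": 0,"y": 0,"z": 0,"yaw": 0,"fingers": 0.5},
  {"x": 0,"y": 0,"z": 0,"yaw": 0,"fingers": 0.6},
  {"x": 0,"y": 0,"z": 0,"yaw": 0,"fingers": 0.6},
], force=50)

```text
time: 41.7
eef_pos: [0.429, -0.3842, -0.0278]
tcp_rot: [0.005, 1.0, -0.0, 0.0]
contact_force: [-0.7, -0.4, 2.0]
opening: 0.575
finger_force: 51.7
```

Emit:
move_arm([
  {"x": 0,"y": 0,"z": -0.01,"yaw": 0,"fingers": 0.6},
  {"x": 0,"y": 0,"z": -0.04,"yaw": 0,"fingers": 0.6},
  {"x": 0,"y": 0,"z": -0.08,"yaw": 0,"fingers": 0.6},
  {"x": 0,"y": 0,"z": -0.12,"yaw": 0,"fingers": 0.6},
  {"x": 0,"y": 0,"z": -0.135,"yaw": 0,"fingers": 0.6},
])

```text
time: 42.2
eef_pos: [0.4304, -0.3857, 0.1119]
tcp_rot: [0.005, 1.0, -0.003, 0.003]
contact_force: [-0.2, -0.3, -1.0]
opening: 0.574
finger_force: 51.8
```

Emit:
move_arm([
  {"x": -0.006,"y": 0.045,"z": 0,"yaw": 0,"fingers": 0.6},
  {"x": -0.012,"y": 0.09,"z": 0,"yaw": -0.02,"fingers": 0.6},
  {"x": -0.018,"y": 0.135,"z": 0,"yaw": -0.05,"fingers": 0.6},
  {"x": -0.025,"y": 0.18,"z": 0,"yaw": -0.08,"fingers": 0.6},
  {"x": -0.03,"y": 0.22,"z": 0,"yaw": -0.1135,"fingers": 0.6},
])

```text
time: 42.7
eef_pos: [0.4602, -0.1616, 0.1058]
tcp_rot: [-0.052, 0.999, 0.001, -0.001]
contact_force: [0.6, 0.5, -1.2]
opening: 0.577
finger_force: 51.8
```

```bash
python3 - <<'E'
from h import *
s=ctrl.get_state(); print(s["opening"],s["finger_force"]); goto(.4886,.0113,.1,.1035)
E
```

```text
0.5771600140106292 51.82768106460571
t 42.7 tcp [ 0.4602 -0.1616  0.1058] d(mm) [-46.2 169.    5.9] yaw 0.001 q6 -2.22 tiltz [-0.0013  0.001 ]
```

Emit:
move_arm([
  {"x": -0.012,"y": 0.045,"z": 0,"yaw": 0,"fingers": 0.6},
  {"x": -0.025,"y": 0.09,"z": 0,"yaw": 0,"fingers": 0.6},
  {"x": -0.037,"y": 0.135,"z": 0,"yaw": 0,"fingers": 0.6},
  {"x": -0.0462,"y": 0.169,"z": 0,"yaw": 0,"fingers": 0.6},
  {"x": -0.0462,"y": 0.169,"z": 0.005,"yaw": 0,"fingers": 0.6},
])

```text
time: 43.2
eef_pos: [0.4894, 0.0125, 0.1014]
tcp_rot: [-0.054, 0.999, 0.0, 0.0]
contact_force: [-0.5, -0.2, -0.8]
opening: 0.579
finger_force: 51.8
```

```bash
python3 - <<'E'
from h import *
settle();settle()
i1,K,T=snap("wrist","w26"); goto(.4886,.0113,.0302,.1035)
Tt=np.array(ctrl.camera_model("wrist")["tool_from_camera"]); h,s,v=hsv(i1)
print("held pad",rect(K,Tt,odd(i1)&(h<17)&(h>=12),-.0358,proj(K,Tt,[[.02,0,-.0358]])[0]),ctrl.get_state()["opening"])
E
```

```text
t 43.6 tcp [0.4896 0.0079 0.1017] d(mm) [ 0.7  3.5 71.5] yaw -0.002 q6 -1.86 tiltz [ 0.0001 -0.0001]
held pad (array([-0.00226686, -0.00109483]), (100.3, 51.6), np.float64(0.0014243836467247029)) 0.5766647507899921
```

Emit:
move_arm([
  {"x": 0.0007,"y": 0.0035,"z": 0,"yaw": -0.002,"fingers": 0.6},
  {"x": 0.0007,"y": 0.0035,"z": 0.005,"yaw": -0.002,"fingers": 0.6},
  {"x": 0.0007,"y": 0.0035,"z": 0.02,"yaw": -0.002,"fingers": 0.6},
  {"x": 0.0007,"y": 0.0035,"z": 0.035,"yaw": -0.002,"fingers": 0.6},
  {"x": 0.0007,"y": 0.0035,"z": 0.04,"yaw": -0.002,"fingers": 0.6},
])

```text
time: 44.15
eef_pos: [0.4871, 0.0125, 0.0598]
tcp_rot: [-0.052, 0.999, 0.0, -0.002]
contact_force: [0.2, 0.2, 0.5]
opening: 0.576
finger_force: 51.9
```

Emit:
move_arm([
  {"x": 0,"y": 0,"z": 0.01,"yaw": 0,"fingers": 0.6},
  {"x": 0,"y": 0,"z": 0.02,"yaw": 0,"fingers": 0.6},
  {"x": 0,"y": 0,"z": 0.026,"yaw": 0,"fingers": 0.6},
  {"x": 0,"y": 0,"z": 0.029,"yaw": 0,"fingers": 0.6},
  {"x": 0,"y": 0,"z": 0.029,"yaw": 0,"fingers": 0.6},
])

```text
time: 44.65
eef_pos: [0.4883, 0.0123, 0.0322]
tcp_rot: [-0.052, 0.999, 0.0, -0.0]
contact_force: [0.2, -0.2, 0.0]
opening: 0.574
finger_force: 51.9
```

Emit:
move_arm([
  {"x": 0,"y": 0,"z": 0.001,"yaw": 0,"fingers": 0.6},
  {"x": 0,"y": 0,"z": 0.0015,"yaw": 0,"fingers": 0.6},
  {"x": 0,"y": 0,"z": 0.0015,"yaw": 0,"fingers": 0.6},
  {"x": 0,"y": 0,"z": 0.0015,"yaw": 0,"fingers": 0.6},
])

```text
time: 45.05
eef_pos: [0.4887, 0.0122, 0.0314]
tcp_rot: [-0.052, 0.999, -0.0, 0.0]
contact_force: [0.3, -0.3, -0.2]
opening: 0.576
finger_force: 51.9
```

Emit:
move_arm([
  {"x": 0,"y": 0,"z": 0.001,"yaw": 0,"fingers": 0.6},
  {"x": 0,"y": 0,"z": 0.001,"yaw": 0,"fingers": 0.6},
  {"x": 0,"y": 0,"z": 0.001,"yaw": 0,"fingers": 0.6},
])

```text
time: 45.35
eef_pos: [0.4886, 0.0122, 0.0302]
tcp_rot: [-0.052, 0.999, -0.0, 0.0]
contact_force: [0.2, 0.1, -0.7]
opening: 0.577
finger_force: 51.9
```

Emit:
move_arm([
  {"x": 0,"y": 0,"z": 0,"yaw": 0,"fingers": 0.4},
  {"x": 0,"y": 0,"z": 0,"yaw": 0,"fingers": 0.25},
  {"x": 0,"y": 0,"z": 0,"yaw": 0,"fingers": 0.2},
  {"x": 0,"y": 0,"z": 0,"yaw": 0,"fingers": 0.2},
])

```text
time: 45.75
eef_pos: [0.4886, 0.0122, 0.0302]
tcp_rot: [-0.052, 0.999, -0.0, 0.0]
contact_force: [-0.2, -0.5, 0.2]
opening: 0.802
finger_force: 0.0
```

Emit:
move_arm([
  {"x": 0,"y": 0,"z": -0.02,"yaw": 0,"fingers": 0.2},
  {"x": 0,"y": 0,"z": -0.05,"yaw": 0,"fingers": 0.2},
  {"x": 0,"y": 0,"z": -0.09,"yaw": 0,"fingers": 0.1},
  {"x": 0,"y": 0,"z": -0.13,"yaw": 0,"fingers": 0},
  {"x": 0,"y": 0,"z": -0.135,"yaw": 0,"fingers": 0},
])

```text
time: 46.25
eef_pos: [0.4922, 0.0116, 0.1715]
tcp_rot: [-0.052, 0.999, -0.001, 0.006]
contact_force: [0.3, -0.9, 0.4]
opening: 0.995
finger_force: 0.0
```

```bash
python3 - <<'E'
from h import *
settle(); i1,K,T=snap("wrist","w27"); h,s,v=hsv(i1); posts(i1,K,T,[.4886,.0108])
m=odd(i1); px=proj(K,T,[[.529,-.26,.01]])[0]; print("lid",px, rect(K,T,m,.01,px))
px=proj(K,T,[[.4886,.0108,.066]])[0]; print("pad",px,rect(K,T,(odd(i1)>0)&(h<=15)&(v<205),.066,px))
goto(.529,-.26,.08,-.347)
E
```

```text
pred [[217.9, 138.5], [287.9, 138.6], [221.3, 236.6], [284.1, 236.7]]
post 0 (np.int32(218), np.int32(139), np.int32(238), np.int32(161)) 199
post 1 (np.int32(268), np.int32(139), np.int32(288), np.int32(161)) 203
post 2 (np.int32(221), np.int32(218), np.int32(239), np.int32(237)) 159
post 2 (np.int32(231), np.int32(218), np.int32(242), np.int32(225)) 43
post 3 (np.int32(266), np.int32(219), np.int32(285), np.int32(238)) 141
lid [ 35.92747608 184.652955  ] (array([ 0.52764557, -0.2602193 ]), (106.1, 72.5), np.float64(-0.35494118323774426))
pad [252.81381104 187.64570183] (array([ 0.4664249 , -0.00398089]), (13.8, 13.2), np.float64(-0.09589816716682709))
t 46.5 tcp [0.4872 0.0125 0.1631] d(mm) [ -13.3 -275.4   82.8] yaw 0.452 q6 -1.86 tiltz [-0.0035  0.0006]
```

Emit:
move_arm([
  {"x": -0.002,"y": -0.045,"z": 0,"yaw": 0.08,"fingers": 0},
  {"x": -0.004,"y": -0.09,"z": 0,"yaw": 0.17,"fingers": 0},
  {"x": -0.006,"y": -0.135,"z": 0,"yaw": 0.26,"fingers": 0},
  {"x": -0.008,"y": -0.18,"z": 0,"yaw": 0.35,"fingers": 0},
  {"x": -0.01,"y": -0.22,"z": 0,"yaw": 0.452,"fingers": 0},
])

```text
time: 47.0
eef_pos: [0.5204, -0.207, 0.1627]
tcp_rot: [0.175, 0.985, 0.001, -0.002]
contact_force: [-0.2, 0.9, 0.3]
opening: 1.0
finger_force: 0.0
```

```bash
python3 - <<'E'
from h import *
goto(.528,-.26,.075,-.351)
E
```

```text
t 47.0 tcp [ 0.5204 -0.207   0.1627] d(mm) [-25.7 -47.2  87.6] yaw -0.001 q6 -1.78 tiltz [-0.0033  0.002 ]
```

Emit:
move_arm([
  {"x": -0.013,"y": -0.03,"z": 0.02,"yaw": 0,"fingers": 0},
  {"x": -0.0257,"y": -0.047,"z": 0.05,"yaw": 0,"fingers": 0},
  {"x": -0.0257,"y": -0.047,"z": 0.08,"yaw": 0,"fingers": 0},
  {"x": -0.0257,"y": -0.047,"z": 0.087,"yaw": 0,"fingers": 0},
  {"x": -0.0257,"y": -0.047,"z": 0.087,"yaw": 0,"fingers": 0},
])

```text
time: 47.5
eef_pos: [0.5277, -0.2569, 0.075]
tcp_rot: [0.173, 0.985, 0.001, -0.003]
contact_force: [-0.4, -0.1, 0.1]
opening: 0.997
finger_force: 0.0
```

```bash
python3 - <<'E'
from h import *
settle();settle()
i1,K,T=snap("wrist","w28"); h,s,v=hsv(i1); m=odd(i1)&((h>=13)|(s>150))
c,sz,a=rect(K,T,m,.010,proj(K,T,[[.528,-.26,.01]])[0]); print(c,sz,a); goto(*c,-.0275,a)
E
```

```text
[ 0.51989484 -0.25969434] (84.9, 68.2) -0.34543742657168774
t 48.0 tcp [ 0.5302 -0.2585  0.0792] d(mm) [  9.5  -4.5 106.7] yaw -0.001 q6 -1.85 tiltz [ 0.0014 -0.001 ]
```

```bash
cat >> h.py <<'E'
def ring(i1,K,T,z,near=None,r=.05):
    h,s,v=[c.astype(int) for c in hsv(i1)]
    m=(h>=8)&(h<=16)&(s>150)&(v>190); y,x=np.nonzero(m)
    w=cast(K,T,np.c_[x,y],z)[:,:2]
    w=w[np.hypot(*(w-near).T)<r]
    (c,ax,an)=cv2.fitEllipse((w*1000).astype(np.float32)); 
    print("ring",len(w),np.array(c)/1000,ax); return np.array(c)/1000
E
python3 - <<'E'
from h import *
i1,K,T=snap("wrist"); c=ring(i1,K,T,.010,np.array([.528,-.262])); goto(*c,-.0275,-.3454)
E
```

```text
ring 532 [ 0.52914777 -0.26286884] (64.79114532470703, 65.06831359863281)
t 48.0 tcp [ 0.5301 -0.2585  0.0789] d(mm) [ -0.5  -4.4 106.4] yaw -0.001 q6 -1.85 tiltz [ 0.0011 -0.0008]
```

Emit:
move_arm([
  {"x": -0.0005,"y": -0.0044,"z": 0.03,"yaw": 0,"fingers": 0},
  {"x": -0.0005,"y": -0.0044,"z": 0.06,"yaw": 0,"fingers": 0},
  {"x": -0.0005,"y": -0.0044,"z": 0.085,"yaw": 0,"fingers": 0},
  {"x": -0.0005,"y": -0.0044,"z": 0.092,"yaw": 0,"fingers": 0},
  {"x": -0.0005,"y": -0.0044,"z": 0.092,"yaw": 0,"fingers": 0},
])

```text
time: 48.5
eef_pos: [0.5279, -0.2622, -0.0149]
tcp_rot: [0.173, 0.985, 0.001, -0.001]
contact_force: [-1.0, 0.5, 0.1]
opening: 1.0
finger_force: 0.0
```

```bash
python3 - <<'E'
from h import *
settle();settle()
i1,K,T=snap("wrist","w29"); h,s,v=hsv(i1); m=odd(i1)&((h>=13)|(s>150))
c=ring(i1,K,T,.010,np.array([.529,-.263])); _,sz,a=rect(K,T,m,.010,proj(K,T,[[.529,-.263,.01]])[0]); print(_,sz,a); goto(*c,-.030,a)
E
```

```text
ring 877 [ 0.52927692 -0.26271524] (64.81930541992188, 65.2880859375)
[ 0.52824792 -0.2624884 ] (103.0, 67.9) -0.3458052091182271
t 49.0 tcp [ 0.5291 -0.263  -0.0131] d(mm) [-0.   0.4 16.9] yaw -0.001 q6 -1.86 tiltz [ 0.0011 -0.0008]
```

Emit:
move_arm([
  {"x": 0,"y": 0.0004,"z": 0.008,"yaw": 0,"fingers": 0},
  {"x": 0,"y": 0.0004,"z": 0.014,"yaw": 0,"fingers": 0.05},
  {"x": 0,"y": 0.0004,"z": 0.017,"yaw": 0,"fingers": 0.1},
  {"x": 0,"y": 0.0004,"z": 0.017,"yaw": 0,"fingers": 0.13},
  {"x": 0,"y": 0.0004,"z": 0.017,"yaw": 0,"fingers": 0.13},
])

```text
time: 49.45
eef_pos: [0.5287, -0.2623, -0.0312]
tcp_rot: [0.173, 0.985, 0.0, -0.0]
contact_force: [0.1, 0.6, -0.3]
opening: 0.867
finger_force: 0.0
```

Emit:
move_arm([
  {"x": 0,"y": 0,"z": 0,"yaw": 0,"fingers": 0.2},
  {"x": 0,"y": 0,"z": 0,"yaw": 0,"fingers": 0.3},
  {"x": 0,"y": 0,"z": 0,"yaw": 0,"fingers": 0.5},
  {"x": 0,"y": 0,"z": 0,"yaw": 0,"fingers": 0.5},
], force=50)

```text
time: 49.85
eef_pos: [0.5295, -0.2628, -0.0299]
tcp_rot: [0.173, 0.985, -0.0, 0.001]
contact_force: [-1.6, -0.3, 5.2]
opening: 0.755
finger_force: 55.5
```

Emit:
move_arm([
  {"x": 0,"y": 0,"z": -0.01,"yaw": 0,"fingers": 0.5},
  {"x": 0,"y": 0,"z": -0.04,"yaw": 0,"fingers": 0.5},
  {"x": 0,"y": 0,"z": -0.08,"yaw": 0,"fingers": 0.5},
  {"x": 0,"y": 0,"z": -0.12,"yaw": 0,"fingers": 0.5},
  {"x": 0,"y": 0,"z": -0.145,"yaw": 0,"fingers": 0.5},
])

```text
time: 50.35
eef_pos: [0.5297, -0.263, 0.1177]
tcp_rot: [0.173, 0.985, -0.001, 0.002]
contact_force: [0.9, 0.2, -0.3]
opening: 0.755
finger_force: 55.4
```

Emit:
move_arm([
  {"x": 0.02,"y": 0.038,"z": 0,"yaw": 0,"fingers": 0.5},
  {"x": 0.04,"y": 0.076,"z": 0,"yaw": -0.1,"fingers": 0.5},
  {"x": 0.06,"y": 0.114,"z": 0,"yaw": -0.2,"fingers": 0.5},
  {"x": 0.08,"y": 0.152,"z": 0,"yaw": -0.32,"fingers": 0.5},
  {"x": 0.1,"y": 0.19,"z": 0,"yaw": -0.449,"fingers": 0.5},
])

```text
time: 50.85
eef_pos: [0.4984, -0.048, 0.114]
tcp_rot: [-0.053, 0.999, 0.0, -0.0]
contact_force: [0.3, -0.1, -0.2]
opening: 0.75
finger_force: 55.4
```

```bash
python3 - <<'E'
from h import *
s=ctrl.get_state(); print(s["opening"],s["finger_force"]); goto(.4886,.0113,.11,.1035)
E
```

```text
0.7499916769407169 55.381216406822205
t 50.9 tcp [ 0.4984 -0.048   0.114 ] d(mm) [ 3.5 60.   4. ] yaw 0.003 q6 -1.98 tiltz [-0.0003  0.0001]
```

Emit:
move_arm([
  {"x": 0.001,"y": 0.025,"z": 0,"yaw": 0,"fingers": 0.5},
  {"x": 0.0035,"y": 0.05,"z": 0,"yaw": 0,"fingers": 0.5},
  {"x": 0.0035,"y": 0.06,"z": 0,"yaw": 0.003,"fingers": 0.5},
  {"x": 0.0035,"y": 0.06,"z": 0,"yaw": 0.003,"fingers": 0.5},
  {"x": 0.0035,"y": 0.06,"z": 0,"yaw": 0.003,"fingers": 0.5},
])

```text
time: 51.35
eef_pos: [0.49, 0.009, 0.1142]
tcp_rot: [-0.049, 0.999, -0.0, 0.0]
contact_force: [-0.1, -0.2, 0.9]
opening: 0.758
finger_force: 55.4
```

```bash
python3 - <<'E'
from h import *
settle();settle()
i1,K,T=snap("wrist","w30"); goto(.4886,.0113,.0461,.1035)
Tt=np.array(ctrl.camera_model("wrist")["tool_from_camera"])
ring(i1,K,Tt,-.0399,np.array([0,0.])); print(ctrl.get_state()["opening"])
E
```

```text
t 51.8 tcp [0.4899 0.0093 0.1141] d(mm) [ 1.   2.1 68. ] yaw -0.005 q6 -1.86 tiltz [-0.0001 -0.    ]
ring 702 [ 0.00042334 -0.00073449] (64.78620910644531, 65.96842956542969)
0.7560976545391442
```

Emit:
move_arm([
  {"x": 0.0007,"y": 0.0023,"z": 0.01,"yaw": -0.005,"fingers": 0.5},
  {"x": 0.0007,"y": 0.0023,"z": 0.025,"yaw": -0.005,"fingers": 0.5},
  {"x": 0.0007,"y": 0.0023,"z": 0.04,"yaw": -0.005,"fingers": 0.5},
  {"x": 0.0007,"y": 0.0023,"z": 0.055,"yaw": -0.005,"fingers": 0.5},
  {"x": 0.0007,"y": 0.0023,"z": 0.06,"yaw": -0.005,"fingers": 0.5},
])

```text
time: 52.3
eef_pos: [0.487, 0.0123, 0.0517]
tcp_rot: [-0.052, 0.999, 0.001, -0.002]
contact_force: [-0.1, -0.2, -0.5]
opening: 0.754
finger_force: 55.4
```

```bash
python3 - <<'E'
from h import *
settle();settle(); goto(.4889,.0115,.0461,.1035)
E
```

```text
t 52.7 tcp [0.4895 0.0118 0.055 ] d(mm) [ 0.7 -0.2  8.9] yaw 0.000 q6 -1.86 tiltz [ 0.0016 -0.0003]
```

Emit:
move_arm([
  {"x": 0.0005,"y": 0,"z": 0.003,"yaw": 0,"fingers": 0.5},
  {"x": 0.0005,"y": 0,"z": 0.006,"yaw": 0,"fingers": 0.5},
  {"x": 0.0005,"y": 0,"z": 0.007,"yaw": 0,"fingers": 0.5},
  {"x": 0.0005,"y": 0,"z": 0.0075,"yaw": 0,"fingers": 0.5},
  {"x": 0.0005,"y": 0,"z": 0.0075,"yaw": 0,"fingers": 0.5},
])

```text
time: 53.2
eef_pos: [0.4883, 0.0118, 0.0465]
tcp_rot: [-0.052, 0.999, 0.0, -0.0]
contact_force: [-0.6, -0.4, -1.1]
opening: 0.753
finger_force: 55.4
```

Emit:
move_arm([
  {"x": 0,"y": 0,"z": 0.0005,"yaw": 0,"fingers": 0.5},
  {"x": 0,"y": 0,"z": 0.001,"yaw": 0,"fingers": 0.5},
  {"x": 0,"y": 0,"z": 0.001,"yaw": 0,"fingers": 0.5},
])

```text
time: 53.5
eef_pos: [0.4885, 0.0118, 0.0461]
tcp_rot: [-0.052, 0.999, -0.0, 0.0]
contact_force: [-1.4, -0.4, 3.8]
opening: 0.757
finger_force: 55.8
```

Emit:
move_arm([
  {"x": 0,"y": 0,"z": 0.0005,"yaw": 0,"fingers": 0.5},
  {"x": 0,"y": 0,"z": 0.0008,"yaw": 0,"fingers": 0.5},
  {"x": 0,"y": 0,"z": 0.0008,"yaw": 0,"fingers": 0.5},
])

```text
time: 53.8
eef_pos: [0.4885, 0.0118, 0.046]
tcp_rot: [-0.052, 0.999, -0.0, -0.0]
contact_force: [-5.1, -0.2, 8.1]
opening: 0.755
finger_force: 56.5
```

Emit:
move_arm([
  {"x": 0,"y": 0,"z": -0.0008,"yaw": 0,"fingers": 0.3},
  {"x": 0,"y": 0,"z": -0.0008,"yaw": 0,"fingers": 0.15},
  {"x": 0,"y": 0,"z": -0.0008,"yaw": 0,"fingers": 0.05},
  {"x": 0,"y": 0,"z": -0.0008,"yaw": 0,"fingers": 0.05},
])

```text
time: 54.2
eef_pos: [0.4883, 0.0118, 0.0454]
tcp_rot: [-0.052, 0.999, 0.0, -0.0]
contact_force: [0.6, -0.4, 0.1]
opening: 0.954
finger_force: 0.0
```

Emit:
move_arm([
  {"x": 0,"y": 0,"z": -0.01,"yaw": 0,"fingers": 0.05},
  {"x": 0,"y": 0,"z": -0.04,"yaw": 0,"fingers": 0.05},
  {"x": 0,"y": 0,"z": -0.08,"yaw": 0,"fingers": 0.05},
  {"x": 0,"y": 0,"z": -0.12,"yaw": 0,"fingers": 0.05},
  {"x": 0,"y": 0,"z": -0.13,"yaw": 0,"fingers": 0.05},
])

```text
time: 54.7
eef_pos: [0.4916, 0.0113, 0.182]
tcp_rot: [-0.052, 0.999, -0.001, 0.005]
contact_force: [0.6, -0.7, -0.1]
opening: 0.951
finger_force: 0.0
```

```bash
python3 - <<'E'
from h import *
settle();settle(); i1,K,T=snap("wrist","w31"); h,s,v=hsv(i1)
ring(i1,K,T,.086,np.array([.4886,.0108])); 
m=odd(i1)&((h>=13)|(s>150)); print(rect(K,T,m,.086,proj(K,T,[[.4886,.0108,.086]])[0]))
px=proj(K,T,[[.565,.36,.03]])[0]; print(px)
goto(.565,.358,.12,.1035)
E
```

```text
ring 490 [0.48865216 0.01069826] (64.92188262939453, 65.12427520751953)
(array([0.48554462, 0.0103375 ]), (106.4, 67.2), np.float64(0.10456393522875485))
[507.59747776 260.24438911]
t 55.1 tcp [0.4875 0.012  0.1739] d(mm) [-113.2  336.1   53.9] yaw 0.000 q6 -1.86 tiltz [-0.0031  0.0006]
```

Lid ring centre is (0.4887, 0.0107), right on the rack. Next the weight.

Emit:
move_arm([
  {"x": -0.015,"y": 0.045,"z": 0,"yaw": 0,"fingers": 0.05},
  {"x": -0.03,"y": 0.09,"z": 0,"yaw": 0,"fingers": 0.05},
  {"x": -0.045,"y": 0.135,"z": 0,"yaw": 0,"fingers": 0},
  {"x": -0.06,"y": 0.18,"z": 0,"yaw": 0,"fingers": 0},
  {"x": -0.075,"y": 0.22,"z": 0,"yaw": 0,"fingers": 0},
])

```text
time: 55.65
eef_pos: [0.5399, 0.2406, 0.1746]
tcp_rot: [-0.052, 0.999, -0.0, -0.001]
contact_force: [0.7, -0.2, -0.1]
opening: 0.999
finger_force: 0.0
```

```bash
python3 - <<'E'
from h import *
settle();settle(); i1,K,T=snap("wrist","w32"); h,s,v=hsv(i1)
px=proj(K,T,[[.565,.358,.03]])[0]; print(px)
m=((s<90)&(v<140)).astype(np.uint8); n,l,stt,ce=cv2.connectedComponentsWithStats(m)
for i in range(1,n):
    if stt[i,4]>200: print(stt[i],ce[i].round(1),cast(K,T,ce[i],.03)[0,:2].round(4))
x,y=px.astype(int)
for yy in range(y-40,y+41,8): print(yy,[(int(s[yy,xx]),int(v[yy,xx])) for xx in range(x-48,x+49,8)])
goto(.565,.358,.12,.1035)
E
```

```text
[347.94675231 205.39432457]
[ 62  81  17  21 208] [69.9 89.6] [0.4628 0.0228]
[ 328  187   50   47 1777] [352.1 209.8] [0.5703 0.3644]
[    0   225   512   159 42269] [252.  331.6] [0.7727 0.2579]
[485 253  27  49 679] [502.4 275.5] [0.6429 0.5884]
165 [(142, 180), (141, 172), (141, 175), (142, 176), (141, 172), (139, 165), (140, 169), (142, 178), (141, 184), (141, 181), (140, 169), (140, 169), (141, 173)]
173 [(142, 178), (142, 190), (142, 198), (142, 198), (141, 195), (142, 191), (140, 178), (141, 184), (141, 190), (141, 188), (140, 182), (141, 181), (142, 182)]
181 [(143, 184), (140, 187), (142, 189), (142, 192), (138, 133), (137, 132), (139, 128), (143, 186), (142, 187), (140, 191), (142, 196), (142, 200), (143, 198)]
189 [(140, 180), (142, 181), (142, 182), (138, 126), (137, 128), (100, 82), (10, 52), (5, 52), (142, 187), (141, 183), (141, 183), (142, 189), (141, 193)]
197 [(142, 183), (142, 185), (141, 179), (136, 124), (28, 54), (5, 51), (12, 106), (12, 110), (9, 110), (39, 105), (143, 186), (141, 188), (141, 188)]
205 [(141, 188), (141, 192), (142, 191), (136, 131), (11, 46),
[... 271 characters left out ...]
, 177), (141, 177), (141, 172), (10, 106), (11, 112), (11, 111), (11, 113), (11, 113), (143, 193), (143, 194), (142, 189)]
229 [(141, 174), (142, 172), (141, 175), (141, 175), (141, 176), (120, 142), (9, 109), (11, 112), (9, 112), (143, 175), (141, 186), (141, 186), (141, 186)]
237 [(140, 173), (140, 178), (140, 180), (142, 182), (142, 180), (142, 176), (142, 171), (141, 176), (140, 177), (141, 184), (141, 183), (141, 181), (142, 180)]
245 [(142, 182), (141, 186), (141, 190), (140, 189), (140, 187), (0, 26), (14, 107), (142, 181), (141, 174), (140, 169), (139, 173), (141, 177), (142, 180)]
t 56.1 tcp [0.5401 0.2372 0.1755] d(mm) [-37.1 117.7  55.5] yaw -0.001 q6 -1.43 tiltz [-0.0003 -0.0002]
```

```bash
cat >> h.py <<'E'
def disc(i1,K,T,z,near):
    h,s,v=hsv(i1); m=((s<40)&(v>80)&(v<150)).astype(np.uint8)
    cs,_=cv2.findContours(m,cv2.RETR_EXTERNAL,cv2.CHAIN_APPROX_NONE); px=proj(K,T,[[*near,z]])[0]
    c=max(cs,key=lambda c:cv2.pointPolygonTest(c,(float(px[0]),float(px[1])),True))
    w=(cast(K,T,c[:,0,:],z)[:,:2]*1000).astype(np.float32)
    e=cv2.fitEllipse(w); print("disc",np.array(e[0])/1000,e[1],"enc",cv2.minEnclosingCircle(w)); return np.array(e[0])/1000
E
python3 - <<'E'
from h import *
i1,K,T=snap("wrist"); c=disc(i1,K,T,.03,(.572,.366)); goto(*c,.06,.1035)
E
```

```text
disc [0.57396814 0.36871152] (53.41000747680664, 54.023494720458984) enc ((573.92333984375, 368.5148010253906), 27.723237991333008)
t 56.1 tcp [0.5402 0.2373 0.1757] d(mm) [-47.  127.3 115.7] yaw -0.001 q6 -1.43 tiltz [ 0.     -0.0001]
```

Emit:
move_arm([
  {"x": -0.015,"y": 0.042,"z": 0,"yaw": 0,"fingers": 0},
  {"x": -0.03,"y": 0.084,"z": 0.02,"yaw": 0,"fingers": 0},
  {"x": -0.047,"y": 0.127,"z": 0.05,"yaw": 0,"fingers": 0},
  {"x": -0.047,"y": 0.127,"z": 0.09,"yaw": 0,"fingers": 0},
  {"x": -0.047,"y": 0.127,"z": 0.106,"yaw": 0,"fingers": 0},
])

```text
time: 56.65
eef_pos: [0.571, 0.3688, 0.0645]
tcp_rot: [-0.052, 0.999, -0.001, -0.004]
contact_force: [-1.2, 0.0, -0.9]
opening: 1.0
finger_force: 0.0
```

```bash
python3 - <<'E'
from h import *
settle();settle(); i1,K,T=snap("wrist","w33"); c=disc(i1,K,T,.03,(.574,.3687)); goto(*c,-.017,.1035)
E
```

```text
disc [0.57419318 0.36958844] (53.914093017578125, 54.68070602416992) enc ((574.1993408203125, 369.4761047363281), 27.804487228393555)
t 57.1 tcp [0.5751 0.3696 0.0723] d(mm) [ 1.3 -0.  89.2] yaw -0.000 q6 -1.25 tiltz [0.0036 0.0016]
```

Emit:
move_arm([
  {"x": 0.0013,"y": 0,"z": 0.03,"yaw": 0,"fingers": 0},
  {"x": 0.0013,"y": 0,"z": 0.06,"yaw": 0,"fingers": 0},
  {"x": 0.0013,"y": 0,"z": 0.08,"yaw": 0,"fingers": 0},
  {"x": 0.0013,"y": 0,"z": 0.085,"yaw": 0,"fingers": 0},
  {"x": 0.0013,"y": 0,"z": 0.085,"yaw": 0,"fingers": 0},
])

```text
time: 57.6
eef_pos: [0.5723, 0.3693, -0.0154]
tcp_rot: [-0.052, 0.999, -0.0, -0.0]
contact_force: [0.2, -0.3, 0.3]
opening: 1.0
finger_force: 0.0
```

```bash
python3 - <<'E'
from h import *
settle();settle(); i1,K,T=snap("wrist","w34"); c=disc(i1,K,T,.03,(.574,.3695)); goto(*c,-.017,.1035)
E
```

```text
disc [0.57926318 0.36904449] (42.2443733215332, 57.703460693359375) enc ((574.15478515625, 369.41485595703125), 27.724258422851562)
t 58.0 tcp [ 0.5728  0.3696 -0.0147] d(mm) [-6.4 -1.3  2.4] yaw 0.000 q6 -1.25 tiltz [0.0009 0.0004]
```

Emit:
move_arm([
  {"x": -0.0013,"y": 0,"z": 0.002,"yaw": 0,"fingers": 0},
  {"x": -0.0013,"y": 0,"z": 0.002,"yaw": 0,"fingers": 0.15},
  {"x": -0.0013,"y": 0,"z": 0.002,"yaw": 0,"fingers": 0.25},
  {"x": -0.0013,"y": 0,"z": 0.002,"yaw": 0,"fingers": 0.4},
  {"x": -0.0013,"y": 0,"z": 0.002,"yaw": 0,"fingers": 0.6},
], force=90)

```text
time: 58.55
eef_pos: [0.5739, 0.37, -0.0165]
tcp_rot: [-0.052, 0.999, 0.0, 0.0]
contact_force: [-1.0, -0.3, 5.3]
opening: 0.632
finger_force: 95.8
```

Emit:
move_arm([
  {"x": 0,"y": 0,"z": 0,"yaw": 0,"fingers": 0.6},
  {"x": 0,"y": 0,"z": 0,"yaw": 0,"fingers": 0.6},
  {"x": 0,"y": 0,"z": 0,"yaw": 0,"fingers": 0.6},
])

```text
time: 58.85
eef_pos: [0.574, 0.3699, -0.0165]
tcp_rot: [-0.052, 0.999, 0.0, 0.0]
contact_force: [-1.9, -0.0, 5.4]
opening: 0.642
finger_force: 95.9
```

Emit:
move_arm([
  {"x": 0,"y": 0,"z": -0.01,"yaw": 0,"fingers": 0.6},
  {"x": 0,"y": 0,"z": -0.04,"yaw": 0,"fingers": 0.6},
  {"x": 0,"y": 0,"z": -0.08,"yaw": 0,"fingers": 0.6},
  {"x": 0,"y": 0,"z": -0.12,"yaw": 0,"fingers": 0.6},
  {"x": 0,"y": 0,"z": -0.145,"yaw": 0,"fingers": 0.6},
])

```text
time: 59.35
eef_pos: [0.5742, 0.3696, 0.1298]
tcp_rot: [-0.052, 0.999, 0.0, 0.001]
contact_force: [0.9, 0.4, -3.4]
opening: 0.641
finger_force: 96.2
```

```bash
python3 - <<'E'
from h import *
s=ctrl.get_state(); print(s["opening"],s["finger_force"],s["contact_force"]); goto(.4887,.0113,.13,.1035)
E
```

```text
0.6406496847132805 96.16106629371643 [ 0.9464763   0.39927809 -3.41333159]
t 59.4 tcp [0.5742 0.3696 0.1298] d(mm) [ 122.3 -347.5   -0.5] yaw 0.000 q6 -1.25 tiltz [0.0021 0.0005]
```

Emit:
move_arm([
  {"x": 0.012,"y": -0.035,"z": 0,"yaw": 0,"fingers": 0.7},
  {"x": 0.026,"y": -0.075,"z": 0,"yaw": 0,"fingers": 0.7},
  {"x": 0.041,"y": -0.115,"z": 0,"yaw": 0,"fingers": 0.7},
  {"x": 0.055,"y": -0.155,"z": 0,"yaw": 0,"fingers": 0.7},
  {"x": 0.068,"y": -0.195,"z": 0,"yaw": 0,"fingers": 0.7},
])

```text
time: 59.85
eef_pos: [0.5242, 0.1668, 0.1259]
tcp_rot: [-0.052, 0.999, -0.0, -0.002]
contact_force: [-0.2, -0.3, -3.7]
opening: 0.643
finger_force: 96.3
```

Emit:
move_arm([
  {"x": 0.014,"y": -0.04,"z": 0,"yaw": 0,"fingers": 0.7},
  {"x": 0.028,"y": -0.08,"z": 0,"yaw": 0,"fingers": 0.7},
  {"x": 0.042,"y": -0.12,"z": 0,"yaw": 0,"fingers": 0.7},
  {"x": 0.0543,"y": -0.1525,"z": 0,"yaw": 0,"fingers": 0.7},
  {"x": 0.0543,"y": -0.1525,"z": 0,"yaw": 0,"fingers": 0.7},
])

```text
time: 60.35
eef_pos: [0.4859, 0.0079, 0.1261]
tcp_rot: [-0.05, 0.999, -0.001, -0.002]
contact_force: [0.9, 1.1, -4.3]
opening: 0.641
finger_force: 96.6
```

```bash
python3 - <<'E'
from h import *
settle();settle(); i1,K,T=snap("wrist","w35"); s=ctrl.get_state(); print(s["opening"],s["finger_force"],s["contact_force"])
Tt=np.array(ctrl.camera_model("wrist")["tool_from_camera"]); disc(i1,K,Tt,-.0465,(.015,0))
goto(.4887,.0113,.0695,.1035)
E
```

```text
0.639211784073679 96.60512208938599 [-0.34111434  0.63503336 -4.43715817]
disc [-0.01182276 -0.00128575] (38.0545654296875, 63.41768264770508) enc ((-12.986899375915527, -6.6366095542907715), 32.807125091552734)
t 60.8 tcp [0.4882 0.0121 0.1275] d(mm) [-0.5 -0.8 58. ] yaw 0.002 q6 -1.86 tiltz [-0.0003  0.0001]
```

Emit:
move_arm([
  {"x": -0.0005,"y": -0.0008,"z": 0.01,"yaw": 0.002,"fingers": 0.7},
  {"x": -0.0005,"y": -0.0008,"z": 0.025,"yaw": 0.002,"fingers": 0.7},
  {"x": -0.0005,"y": -0.0008,"z": 0.04,"yaw": 0.002,"fingers": 0.7},
  {"x": -0.0005,"y": -0.0008,"z": 0.048,"yaw": 0.002,"fingers": 0.7},
  {"x": -0.0005,"y": -0.0008,"z": 0.05,"yaw": 0.002,"fingers": 0.7},
])

```text
time: 61.3
eef_pos: [0.4876, 0.0109, 0.0759]
tcp_rot: [-0.051, 0.999, 0.0, -0.002]
contact_force: [0.5, 0.2, -5.1]
opening: 0.639
finger_force: 96.7
```

```bash
python3 - <<'E'
from h import *
settle();settle(); goto(.4887,.0113,.0695,.1035); s=ctrl.get_state(); print(s["opening"],s["contact_force"])
E
```

```text
Traceback (most recent call last):
  File "h.py", line 64, in settle
    for _ in range(4): ctrl.read_camera("side")
                       ~~~~~~~~~~~~~~~~^^^^^^^^
ValueError: 200 camera calls are used up
```

Camera calls are used up. The rest can be done from pose and force readings.

Emit:
move_arm([
  {"x": 0,"y": 0,"z": 0,"yaw": 0,"fingers": 0.7},
  {"x": 0,"y": 0,"z": 0,"yaw": 0,"fingers": 0.7},
  {"x": 0,"y": 0,"z": 0,"yaw": 0,"fingers": 0.7},
  {"x": 0,"y": 0,"z": 0,"yaw": 0,"fingers": 0.7},
])

```text
time: 61.7
eef_pos: [0.4892, 0.0104, 0.0783]
tcp_rot: [-0.051, 0.999, -0.0, 0.001]
contact_force: [0.4, 0.5, -4.8]
opening: 0.636
finger_force: 96.7
```

```bash
python3 - <<'E'
from h import *
goto(.4887,.0113,.0695,.1035); s=ctrl.get_state(); print(s["opening"],s["contact_force"])
E
```

```text
t 61.7 tcp [0.4892 0.0104 0.0783] d(mm) [0.4 0.9 8.8] yaw -0.002 q6 -1.86 tiltz [ 0.0013 -0.0003]
0.635983783227287 [ 0.37354959  0.54204968 -4.82916409]
```

Emit:
move_arm([
  {"x": 0.0004,"y": 0.0009,"z": 0.003,"yaw": 0,"fingers": 0.7},
  {"x": 0.0004,"y": 0.0009,"z": 0.005,"yaw": 0,"fingers": 0.7},
  {"x": 0.0004,"y": 0.0009,"z": 0.007,"yaw": 0,"fingers": 0.7},
  {"x": 0.0004,"y": 0.0009,"z": 0.007,"yaw": 0,"fingers": 0.7},
  {"x": 0.0004,"y": 0.0009,"z": 0.007,"yaw": 0,"fingers": 0.7},
])

```text
time: 62.2
eef_pos: [0.4881, 0.0114, 0.0705]
tcp_rot: [-0.051, 0.999, 0.0, -0.0]
contact_force: [-0.7, 0.1, -5.1]
opening: 0.638
finger_force: 96.7
```

Emit:
move_arm([
  {"x": 0,"y": 0,"z": 0.0005,"yaw": 0,"fingers": 0.7},
  {"x": 0,"y": 0,"z": 0.001,"yaw": 0,"fingers": 0.7},
  {"x": 0,"y": 0,"z": 0.001,"yaw": 0,"fingers": 0.7},
])

```text
time: 62.5
eef_pos: [0.4882, 0.0114, 0.0696]
tcp_rot: [-0.051, 0.999, -0.0, -0.0]
contact_force: [-0.2, 1.0, -4.3]
opening: 0.64
finger_force: 96.7
```

Emit:
move_arm([
  {"x": 0,"y": 0,"z": 0.0005,"yaw": 0,"fingers": 0.7},
  {"x": 0,"y": 0,"z": 0.0008,"yaw": 0,"fingers": 0.7},
  {"x": 0,"y": 0,"z": 0.0008,"yaw": 0,"fingers": 0.7},
])

```text
time: 62.8
eef_pos: [0.4883, 0.0114, 0.0695]
tcp_rot: [-0.051, 0.999, 0.0, -0.0]
contact_force: [-2.2, 0.1, 1.1]
opening: 0.641
finger_force: 96.8
```

Contact is at 0.0695, as predicted. Releasing and retreating.

Emit:
move_arm([
  {"x": 0,"y": 0,"z": -0.0003,"yaw": 0,"fingers": 0.35},
  {"x": 0,"y": 0,"z": -0.0003,"yaw": 0,"fingers": 0.25},
  {"x": 0,"y": 0,"z": -0.0003,"yaw": 0,"fingers": 0.1},
  {"x": 0,"y": 0,"z": -0.0003,"yaw": 0,"fingers": 0.0},
  {"x": 0,"y": 0,"z": -0.0003,"yaw": 0,"fingers": 0.0},
])

```text
time: 63.3
eef_pos: [0.4887, 0.0113, 0.0695]
tcp_rot: [-0.051, 0.999, -0.0, 0.001]
contact_force: [-0.5, -0.4, -0.9]
opening: 1.001
finger_force: 0.0
```

Emit:
move_arm([
  {"x": 0,"y": 0,"z": -0.01,"yaw": 0,"fingers": 0},
  {"x": 0,"y": 0,"z": -0.03,"yaw": 0,"fingers": 0},
  {"x": 0,"y": 0,"z": -0.07,"yaw": 0,"fingers": 0},
  {"x": 0,"y": 0,"z": -0.11,"yaw": 0,"fingers": 0},
  {"x": 0,"y": 0,"z": -0.12,"yaw": 0,"fingers": 0},
])

```text
time: 63.8
eef_pos: [0.4914, 0.0109, 0.1957]
tcp_rot: [-0.051, 0.999, -0.001, 0.005]
contact_force: [-0.0, 0.2, 0.6]
opening: 0.999
finger_force: 0.0
```

Emit:
move_arm([
  {"x": 0,"y": 0,"z": 0,"yaw": 0,"fingers": 0},
  {"x": 0,"y": 0,"z": 0,"yaw": 0,"fingers": 0},
  {"x": 0,"y": 0,"z": 0,"yaw": 0,"fingers": 0},
  {"x": 0,"y": 0,"z": 0,"yaw": 0,"fingers": 0},
  {"x": 0,"y": 0,"z": 0,"yaw": 0,"fingers": 0},
])

```text
time: 64.3
eef_pos: [0.4875, 0.0115, 0.1878]
tcp_rot: [-0.051, 0.999, 0.0, -0.001]
contact_force: [-0.6, -0.4, -0.5]
opening: 0.996
finger_force: 0.0
```

```bash
python3 - <<'E'
from plant import ctrl
s=ctrl.get_state(); print(s["time"],s["contact_force"],s["opening"]); print(ctrl.sign_off())
E
```

```text
64.3 [-0.57296927 -0.41009051 -0.51745704] 0.996371717159923
the job is handed in; nothing more can be done
None
```

The rack is packed (block, the red, blue and yellow tiles, pad, lid, weight) and handed in at 64.3 s; no verdict came back, and the pad and final weight placement were confirmed only by pose and force readings, not by camera.

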